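# Lay the standing batten on the bench hook

### The job

Two pieces of wood stand on end: take the taller, slimmer one by its top and lay it on the bench hook ready for sawing. Press its foot gently on the hook's board and let it swing down flat between the fingers, held all the way rather than toppled or dropped, then slide it flush against the stop, along the stop and about in the middle of the board's length. Leave the shorter piece standing and the other things alone.

Things in the scene. Friction and masses are not known exactly. Their poses are not given: they have to be found in the camera images.
- batten: the taller upright piece of wood: a pine batten, 34 x 34 mm square section, 160 mm long, about 0.09 kg, standing on its end on the bench. Its +y axis runs along its length and points up at the start; its x and z axes are square to two side faces. The origin lies on the middle of one side face, 80 mm from either end (the middle of the wood is 17 mm from it along +z: see batten_mid).
- batten_mid (a point): the very middle of the batten (80 mm from both ends, 17 mm from every side face); axes as the batten's. 80 mm above the bench at the start.
- bench_hook: bench hook, fixed to the bench: wooden board 132 (its x) by 180 mm (its y), 18 mm thick, with a raised stop along its far (+x) side. Origin under the board's middle, on the bench top; z up. The stop's near face is at x = 30 mm; it rises to z = 48 mm and runs from y = -88 to 70 mm. In front of it the board is free to x = -66 mm. The batten in place has its middle at x 13, y about 0, z 35 mm.
- short_offcut: a second, shorter and fatter upright piece of wood: oak, standing on its end, 120 mm tall, 45 x 32 mm section; not the one to lay down. Origin on a side face at mid height
- tape_roll: roll of masking tape lying flat, 100 mm across, 25 mm high; origin under its centre
- sanding_block: cork sanding block, 64x112x34 mm; origin under its centre
- screwdriver: screwdriver with a blue handle, 230 mm long, lying; origin under its middle
- smoothing_plane: wooden hand plane, 200 mm long, 64 mm wide, 117 mm high; origin under its centre
- pencil: flat red carpenter's pencil, 156 mm long, lying; origin under its middle
There are look-alikes about, which are no part of the job. What is shaped like the batten but green is not meant.

How it is judged (in metres and radians):
On the way:
1. the batten, held in the fingers and with its foot pressed on the bench hook, has swung to between 30 and 65 degrees from upright (contact force between batten and the fingers above 1 N and contact force between batten and bench_hook above 0.2 N and angle between batten's own y axis and vertical between 0.52 and 1.13 rad), for 0.1 s.
At the end, for the whole second after the job is handed in: the batten lies at rest flat on the board (height of its middle right to 4 mm), along the stop to within 0.06 rad (3.4 degrees), touching it or no more than 5 mm off it, its middle within 30 mm of the middle of the board's length; the shorter piece still stands (x of batten_mid in the frame of bench_hook between 0.008 and 0.016 m and y of batten_mid in the frame of bench_hook between -0.03 and 0.03 m and z of batten_mid in the frame of bench_hook between 0.031 and 0.039 m and angle between the y axis of batten and the y axis of bench_hook, either way round below 0.06 rad and linear speed of batten below 0.02 m/s and angle between short_offcut's own y axis and vertical below 0.1 rad).
It fails at once if the batten topples or drops: it is between 26 and 72 degrees from upright and the fingers are not touching it (angle between batten's own y axis and vertical between 0.45 and 1.25 rad and contact force between batten and the fingers below 0.05 N).
It fails at once if the batten is struck hard on the bench hook (over 60 N) (contact force between batten and bench_hook above 60 N).
It fails at once if one of the other loose things is moved by more than 30 mm (distance of any of short_offcut, tape_roll, sanding_block, screwdriver, smoothing_plane, pencil from where it was at the start of the episode above 0.03 m).
It also fails if it takes over 53 s, if anything falls off the work surface, if the arm or the gripper's body presses on something with over 40 N, if the wrist force passes 120 N, or if a joint passes its speed limit or range.

### The arm

A 6-joint arm with a two-finger parallel gripper is mounted at the origin on a cart in front of the work surface, level with it; the furniture and walls round the work are solid. World frame = base frame: x ahead of the robot, y to its left, z up, the work surface at z = 0. Lengths are in mm, angles in rad, forces in N, time in s.
With the tool pointing down it reaches from about 425 to 950 mm from the base axis. Payload 3.5 kg.
Tool frame: the origin (TCP) lies at the very end of the fingers, on their centre line; the grasp point (between the pads) lies 19 mm behind it; z points along the fingers, y is the direction in which the jaws open and shut (so a half turn about z gives the same grasp; the last joint's range is limited). The gripper opens to 85 mm and grips with 20 to 120 N. Pads are 22 mm wide; open, the fingers measure 114 mm over their backs; the gripper's body (76 mm by 85 mm) begins 54 mm behind the grasp point. The pads swing forward as they close: fully open they stand 13 mm farther back than shut.
Start: joints at [-1.31, 0.286, 1.577, -0, 1.279, -0.15], TCP at [269.578, -618.817, 231.325] pointing down, gripper open.
Joint ranges: [-2.77, 2.77], [-0.9, 2.22], [0.21, 2.48], [-1.53, 4.67], [0.24, 2.81], [-2.84, 2.84]. Speed limits (rad/s): [2.79, 2.79, 3.14, 3.14, 3.14, 3.14].

### API

Orientations are given as a 3x3 rotation matrix whose columns are the frame's x, y, z axes.
In Python, from bench import r gives the robot as it stands.
- The arm moves only by the tool play_rows, never from a script. Its argument "increments" is a list of rows, each an object with "gripper": the opening, from 0 (shut) to 1 (fully open); "dp": the shift along the tool's x, y, z each as a share of 0.05 m, from -1 to 1, a list of three; "yaw": the turn about the tool's z as a share of 0.1 rad, from -1 to 1. In form: [{"gripper": gripper, "dp": [x, y, z], "yaw": yaw}, ...]. A call has 1 to 20 rows; each row shifts and turns the pose as measured when the row begins, along the tool's axes as they then stand; what a row does not reach is not made up. A row lasts 1/10 s, in which the tool goes at most 50 mm and 8.59 degrees, less where a joint would pass 70% of its speed; a pose out of reach is approached as far as the arm can. A call with a number of a shift or a turn outside -1 to 1 is refused whole. A call with a gripper value outside its range is refused whole. The fingers move at their own pace and stop on an object; "grip_force" is the grip in N (left out, the last holds). Time passes only in rows, so rows that do not move let the fingers close. It gives the time, the measured TCP pose, the force and the opening at its end, in the units of the state.
- r.read_state(): the state, without advancing time (a new reading comes with each control period).
- r.read_camera(name): name is "side" or "top"; returns the picture (480x640x3 uint8, blue, green, red); there is no depth.
- r.camera_params(name): a dict with "mtx" (3x3 intrinsics, pixels), "k1" (the pictures are not rectified: a ray, as slopes to the right and down, at radius r is drawn at 1 + k1 r^2 times it, then the intrinsics apply), "rvec" (rotation vector, rad) and "tvec" (3), from world to camera coordinates, as OpenCV has them. Camera axes: x right, y down, z forward; pixel columns grow to the right and rows downward; lengths in mm; the calibration is good to about 2 mm. A picture is of the moment at which its call begins. camera_params takes no time and is no camera call.
- r.close_job(): hands the job in, once; it reports no verdict.
The state is a dict: "time_s": time; "joints": joint angles; "qvel": joint speeds; "joint_efforts": joint torques, N m; "ee_pos": TCP position; "eef_rot": TCP orientation; "force": force on the tool from outside, world axes, zero at the start; "wrist_torque": the same for the moment, N m; "opening": opening from 0.0 (shut) to 1.0 (fully open).
Only numpy, scipy, OpenCV 4.12 (cv2) and the standard library are available. Lean on these libraries where they do the work, as an engineer would, in place of code of your own. Each camera call takes 0.05 s, during which the arm holds its last target.

## Working session

There is one attempt and no reset: what is moved stays moved. The work goes in short steps, Python scripts to look and compute and a tool call to move; the robot and the scene stay as the last step left them, time stands still between calls to the robot, and variables do not carry over. Pictures are saved under pics/ and viewed, and the job is handed in when it is done.

Besides the shell and the picture viewer there is one more tool, called as name([rows], argument=value, ...), one row to a line, values as JSON. play_rows: Moves the arm, as the interface text tells. Shift numbers are shares of 0.05 m and turn numbers shares of 0.1 rad, none past 1 either way. Its arguments: {"type":"object","properties":{"increments":{"type":"array"},"grip_force":{"type":"number"}},"required":["increments"]}

```bash
ls; mkdir -p pics
python3 - <<'E'
from bench import r
import cv2,numpy as np
for n in("side","top"):
    cv2.imwrite(f"pics/{n}0.png",r.read_camera(n))
    p=r.camera_params(n);print(n,p)
    R=cv2.Rodrigues(np.array(p["rvec"],float))[0];print(-R.T@np.array(p["tvec"],float).ravel())
print(r.read_state())
E
```

```text
pics
side {'mtx': array([[522.47198844,   0.        , 319.47561159],
       [  0.        , 522.47198844, 240.23832931],
       [  0.        ,   0.        ,   1.        ]]), 'k1': 0.009244146762185214, 'rvec': array([ 2.18944738,  0.4622292 , -0.23245058]), 'tvec': array([-508.31706485, -122.13016936, 2012.95964079])}
[ 1145.86434274 -1316.95497643  1130.4570006 ]
top {'mtx': array([[473.17817035,   0.        , 324.00613726],
       [  0.        , 473.17817035, 244.60843305],
       [  0.        ,   0.        ,   1.        ]]), 'k1': -0.11259845613248463, 'rvec': array([ 2.10462345, -2.16220737,  0.18891127]), 'tvec': array([ -35.68655178,  613.68749392, 1557.15915463])}
[ 336.99867696  -41.12466906 1639.32033366]
{'time_s': 0.1, 'joints': array([-1.30999586e+00,  2.87146038e-01,  1.57806570e+00, -1.75762482e-05,
        1.27860066e+00, -1.50000598e-01]), 'qvel': array([-1.29876400e-04, -6.13100931e-04, -5.11445121e-03, -5.13622115e-04,
       -3.33830999e-05, -2.69132311e-03]), 'joint_efforts': array([ 1.23830559e-03, -4.07291937e+01, -2.93698597e+01, -1.00813879e-04,
        3.40727769e-03,  4.85282087e-06]), 'ee_pos': array([ 269.42100267, -618.235164  ,  230.02051237]), 'eef_rot': array([[ 9.16799282e-01,  3.99347881e-01, -5.88633785e-04],
       [ 3.99348190e-01, -9.16796838e-01,  2.14034749e-03],
       [ 3.15085641e-04, -2.19733888e-03, -9.99997536e-01]]), 'force': array([ 0.05957235, -0.58289624,  0.68294034]), 'wrist_torque': array([ 0.0152026 ,  0.0254469 , -0.00994512]), 'opening': 1.0031799542719622}
```

View pics/side0.png

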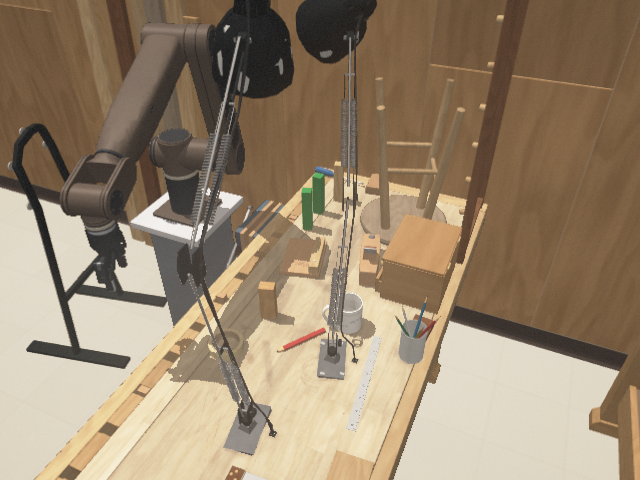

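View pics/top0.png

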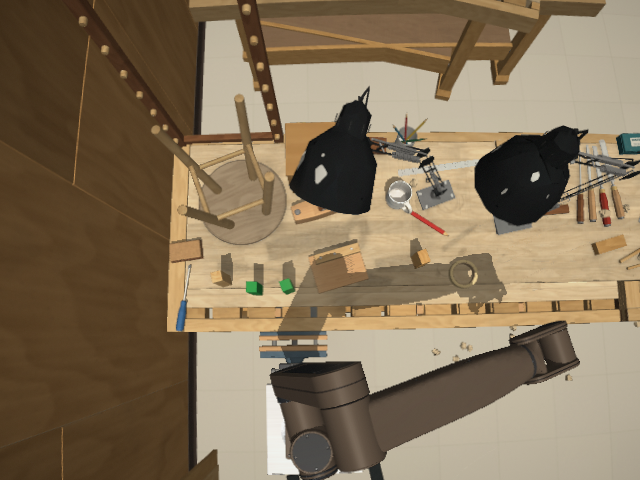

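Run:
```python
import cv2
a=cv2.imread("pics/top0.png")[215:335,160:360];b=cv2.imread("pics/side0.png")[140:340,230:400]
cv2.imwrite("pics/c1.png",cv2.resize(a,None,fx=4,fy=4,interpolation=2));cv2.imwrite("pics/c2.png",cv2.resize(b,None,fx=3,fy=3,interpolation=2))
```

```text
(no output)
```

View pics/c1.png

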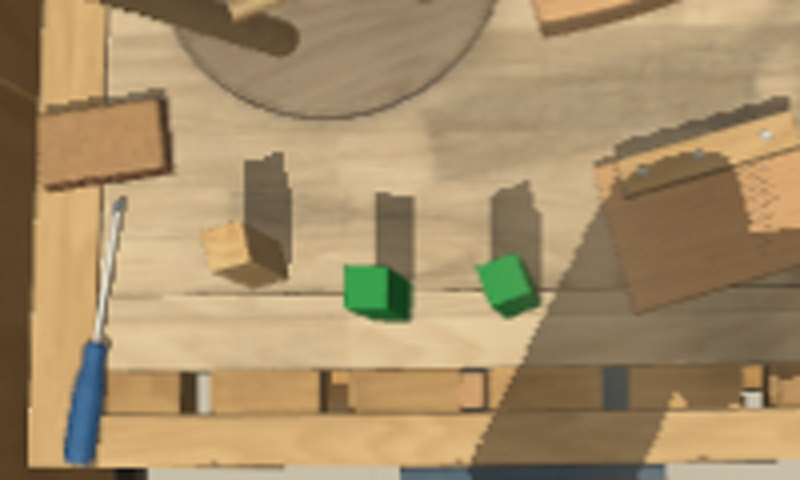

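View pics/c2.png

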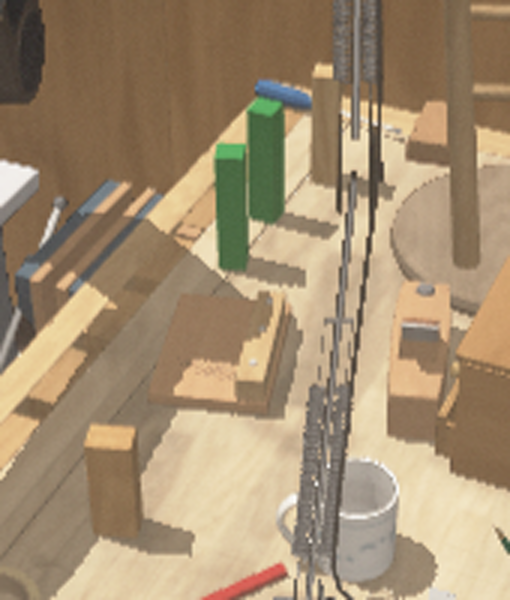

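```bash
cat > h.py <<'E'
import numpy as np,cv2
from bench import r
def cam(n):
    p=r.camera_params(n);K=np.array(p["mtx"]);R=cv2.Rodrigues(np.array(p["rvec"],float))[0];t=np.array(p["tvec"],float).ravel();return K,p["k1"],R,t
def dist(k1): return np.array([k1,0,0,0,0.])
def proj(n,P):
    K,k,R,t=cam(n);return cv2.projectPoints(np.array(P,float).reshape(-1,3),cv2.Rodrigues(R)[0],t,K,dist(k))[0].reshape(-1,2)
def onz(n,uv,z):
    K,k,R,t=cam(n);u=cv2.undistortPoints(np.array(uv,float).reshape(-1,1,2),K,dist(k)).reshape(-1,2)
    d=np.c_[u,np.ones(len(u))]@R;c=-R.T@t
    return c+d*((z-c[2])/d[:,2])[:,None]
E
python3 - <<'E'
from h import *
b=onz("top",[(210.75,273.75),(220.75,270.5),(223.25,278.75),(213,283)],160);print(b.round(1),b.mean(0));print(np.linalg.norm(b-np.roll(b,1,0),axis=1))
print('tape',onz("top",[(463,273)],25),'off',onz("top",[(423,257)],100), 'screw',onz("top",[(182,315)],20))
print('green',onz("top",[(251,287),(286,286)],160))
a=cv2.imread("pics/top0.png")
cv2.imwrite("pics/c3.png",cv2.resize(a[230:300,300:380],None,fx=8,fy=8,interpolation=2))
a=cv2.imread("pics/side0.png")
cv2.imwrite("pics/c4.png",cv2.resize(a[225:285,270:340],None,fx=8,fy=8,interpolation=2))
E
```

```text
[[510.1 308.8 160. ]
 [519.6 276.9 160. ]
 [493.3 268.8 160. ]
 [480.6 301.3 160. ]] [500.9034517  288.95039959 160.        ]
[30.40123571 33.26454639 27.58673458 34.91681767]
tape [[ 504.64881174 -531.13555699   25.        ]] off [[ 554.01393638 -377.85302878  100.        ]] screw [[386.50676229 440.66962346  20.        ]]
green [[465.22025967 180.94549282 160.        ]
 [465.64918334  71.00771285 160.        ]]
```

View pics/c3.png

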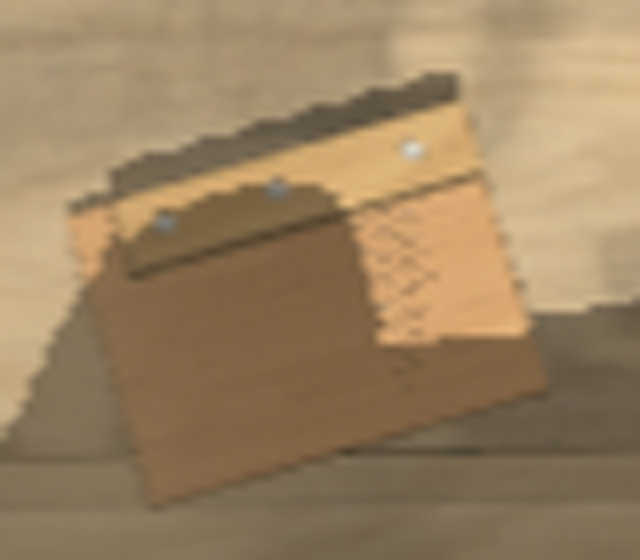

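View pics/c4.png

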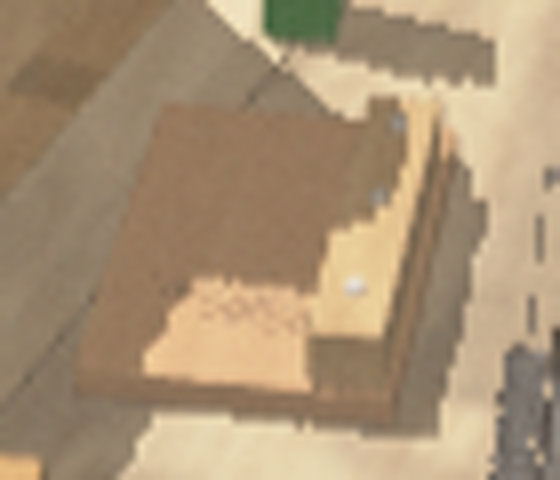

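Run:
```python
from h import *
from scipy.optimize import least_squares
L=[(-66,90,18),(-66,-90,18),(66,90,18),(30,70,48),(30,-88,48)]
U=np.array([(152,505),(548,388),(70,210),(130,278),(482,175)])/8+[300,230]
Ls=[(-66,-90,18),(-66,90,18),(30,-88,48)]
Us=np.array([(80,380),(165,105),(308,335)])/8+[270,225]
def W(q,P):
    P=np.array(P,float);c,s=np.cos(q[2]),np.sin(q[2]);return P@np.array([[c,s,0],[-s,c,0],[0,0,1]])+[q[0],q[1],0]
for w in((1,0),(1,1),(0,1)):
    f=lambda q:np.r_[w[0]*(proj("top",W(q,L))-U).ravel(),w[1]*(proj("side",W(q,Ls))-Us).ravel()]
    s=least_squares(f,[500,-80,0.2],x_scale=[10,10,.1]);print(s.x,s.fun.round(1))
# batten
```

```text
[ 5.35902472e+02 -9.97853484e+01  2.54401532e-01] [-0.4  0.4  0.4  0.4 -0.7  0.6  0.1 -0.7  0.7 -0.6 -0.  -0.  -0.  -0.
 -0.  -0. ]
[ 5.39652725e+02 -9.91531429e+01  2.71083354e-01] [-0.2 -0.4  0.3 -1.2 -1.1  0.  -0.2 -1.5  0.2 -2.1 -1.9 -1.4 -1.8 -0.4
 -1.2 -0.5]
[ 5.46406388e+02 -1.00606033e+02  2.66810620e-01] [ 0.  -0.   0.  -0.  -0.  -0.   0.  -0.   0.  -0.  -0.3 -0.6 -0.1  0.3
  0.4  0.4]
```

```bash
cat >> h.py <<'E'
def ray(n,uv):
    K,k,R,t=cam(n);u=cv2.undistortPoints(np.array(uv,float).reshape(-1,1,2),K,dist(k)).reshape(2)
    d=R.T@np.r_[u,1];return -R.T@t,d/np.linalg.norm(d)
def tri(a,b):
    c1,d1=ray("top",a);c2,d2=ray("side",b)
    s=np.linalg.lstsq(np.c_[d1,-d2],c2-c1,rcond=None)[0];p,q=c1+s[0]*d1,c2+s[1]*d2
    return ((p+q)/2).round(),round(float(np.linalg.norm(p-q)))
E
python3 - <<'E'
from h import *
for n,a in(("lampA",(340,165)),("lampB",(530,175))):
  for b in((253,50),(335,25)): print(n,b,tri(a,b))
tops=[(183,210),(240,99),(158,130),(270,210),(270,178)]
for t in tops:
  for b in((382,111),(449,83),(461,112),(381,82)): print(t,b,tri(t,b))
for z in (0,): print(onz("top",[(433,195),(240,205),(182,300)],z))
print("tool check",proj("top",[r.read_state()["ee_pos"]]),proj("side",[r.read_state()["ee_pos"]]))
L=[(-66,90,18),(-66,-90,18),(66,90,18),(30,70,48),(30,-88,48)]
from scipy.optimize import least_squares
U=(np.array([(152,505),(548,388),(70,210),(130,278),(482,175)])+.5)/8-.5+[300,230]
Ls=[(-66,-90,18),(-66,90,18),(30,-88,48)]
Us=(np.array([(80,380),(165,105),(308,335)])+.5)/8-.5+[270,225]
def W(q,P):
    P=np.array(P,float);c,s=np.cos(q[2]),np.sin(q[2]);return P@np.array([[c,s,0],[-s,c,0],[0,0,1]])+[q[0],q[1],0]
for w in((1,0),(1,1),(0,1)):
    f=lambda q:np.r_[w[0]*(proj("top",W(q,L))-U).ravel(),w[1]*(proj("side",W(q,Ls))-Us).ravel()]
    s=least_squares(f,[500,-80,0.2],x_scale=[10,10,.1]);print(s.x,s.fun.round(1))
B=(np.array([(203,236),(243,222),(253,255),(212,272)])+.5)/4-.5+[160,215]
b=onz("top",B,160);print(b.mean(0))
# side view top of batten ~ crop
a=cv2.imread("pics/side0.png");cv2.imwrite("pics/c5.png",cv2.resize(a[150:210,310:370],None,fx=10,fy=10,interpolation=2))
a=cv2.imread("pics/top0.png");cv2.imwrite("pics/c6.png",cv2.resize(a[255:305,195:245],None,fx=12,fy=12,interpolation=2))
E
```

```text
lampA (253, 50) (array([ 557., -143.,  747.]), 215)
lampA (335, 25) (array([641., -84., 767.]), 6)
lampB (253, 50) (array([ 608., -437.,  805.]), 9)
lampB (335, 25) (array([ 674., -393.,  839.]), 170)
(183, 210) (382, 111) (array([655., 332., 382.]), 16)
(183, 210) (449, 83) (array([753., 356., 454.]), 219)
(183, 210) (461, 112) (array([792., 391., 344.]), 240)
(183, 210) (381, 82) (array([640., 307., 486.]), 9)
(240, 99) (382, 111) (array([805., 100., 549.]), 195)
(240, 99) (449, 83) (array([891., 148., 577.]), 5)
(240, 99) (461, 112) (array([935., 163., 492.]), 5)
(240, 99) (381, 82) (array([782.,  97., 623.]), 162)
(158, 130) (382, 111) (array([754., 315., 467.]), 230)
(158, 130) (449, 83) (array([853., 378., 492.]), 0)
(158, 130) (461, 112) (array([902., 418., 384.]), 0)
(158, 130) (381, 82) (array([732., 297., 556.]), 190)
(270, 210) (382, 111) (array([675., 104., 463.]), 84)
(270, 210) (449, 83) (array([759., 120., 537.]), 286)
(270, 210) (461, 112) (array([793., 130., 451.]), 309)
(270, 210) (381, 82) (array([660.,  97., 551.]), 99)
(270, 178) (382, 111) (array([717.,  86., 488.]), 10)
(270, 178) (449, 83) (array([799., 110., 548.]), 211)
(270, 178) (461, 112) (array([836., 121., 462.]), 227)
(270, 178) (381, 82) (array([700.,  81., 571.]), 30)
[[ 792.89167084 -450.9373829     0.        ]
 [ 773.74443601  244.34549291    0.        ]
 [ 439.10578101  447.40987703    0.        ]]
tool check [[516.3587152  342.41532751]] [[118.57744831 282.26028646]]
[ 5.37450853e+02 -9.83328341e+01  2.54401347e-01] [-0.4  0.4  0.4  0.4 -0.7  0.6  0.1 -0.7  0.7 -0.6 -0.  -0.  -0.  -0.
 -0.  -0. ]
[ 5.39848305e+02 -9.80150994e+01  2.66802009e-01] [-0.2 -0.1  0.4 -0.7 -0.9  0.3 -0.1 -1.2  0.3 -1.6 -1.3 -1.2 -1.  -0.2
 -0.7 -0.2]
[ 5.44065597e+02 -9.91581997e+01  2.67455386e-01] [ 0.  -0.   0.  -0.  -0.  -0.   0.  -0.   0.  -0.  -0.3 -0.6 -0.1  0.3
  0.4  0.3]
[501.92177462 290.15435589 160.        ]
```

View pics/c5.png

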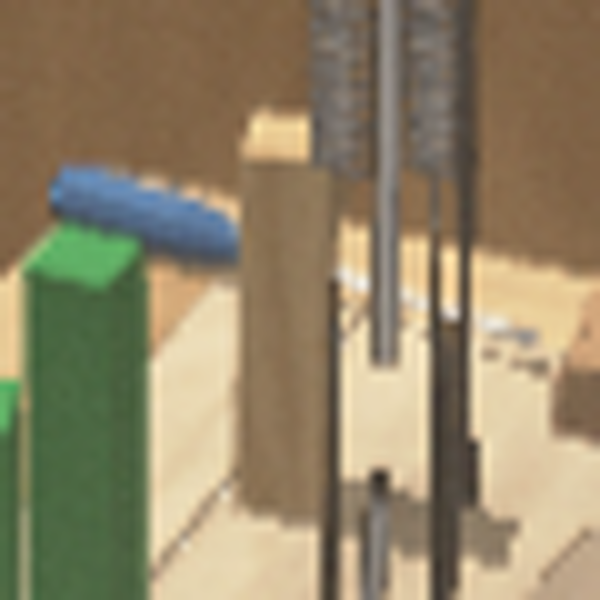

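View pics/c6.png

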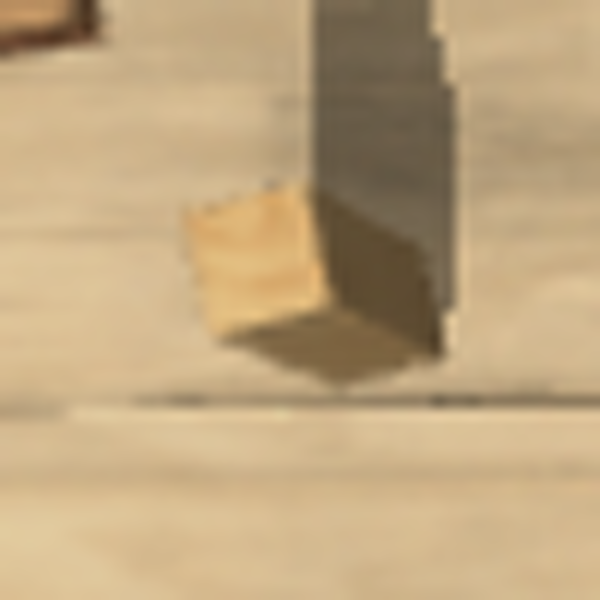

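Run:
```python
from h import *
from scipy.optimize import least_squares
U=(np.array([(182,207),(303,182),(330,300),(218,340),(340,387),(440,357)])+.5)/12-.5+[195,255]
# local: x ahead, y left ; corners FL, FR, NR, NL(top), NR? bottom
L=[(17,17,160),(17,-17,160),(-17,-17,160),(-17,17,160),(-17,-17,0),(17,-17,0)]
Ls=[(-17,17,160),(-17,-17,160),(-17,-17,0)]
Us=(np.array([(240,158),(240,158),(240,505)])+.5)/10-.5+[310,150]
def W(q,P):
    P=np.array(P,float);c,s=np.cos(q[2]),np.sin(q[2]);return P@np.array([[c,s,0],[-s,c,0],[0,0,1]])+[q[0],q[1],0]
f=lambda q:(proj("top",W(q,L))-U).ravel()
s=least_squares(f,[500,290,0.2],x_scale=[10,10,.1]);print(s.x,s.fun.round(1))
q=s.x
print(((proj("side",W(q,[(a,b,z) for z in(160,0) for a in(-17,17) for b in(-17,17)]))-[310,150]+.5)*10-.5).round())
for a,b in(((345,385),(175,35)),((545,350),(95,190))): print(tri(a,b))
```

```text
[ 4.98223256e+02  2.95846211e+02 -7.37862032e-02] [ 0.2 -0.   0.7  2.6 -2.4  3.5 -3.7 -0.4  6.6  0.4 -0.9 -6.8]
[[215. 140.]
 [256. 101.]
 [296. 161.]
 [336. 122.]
 [211. 498.]
 [250. 457.]
 [288. 520.]
 [327. 479.]]
(array([198., -99., 694.]), 60)
(array([ 257., -588.,  486.]), 7)
```

Run:
```python
from h import *
from scipy.optimize import least_squares
U=(np.array([(182,207),(303,182),(330,300),(218,340),(340,387),(440,357)])+.5)/12-.5+[195,255]
L=[(17,17,160),(17,-17,160),(-17,-17,160),(-17,17,160),(-17,17,0),(-17,-17,0)]
def W(q,P):
    P=np.array(P,float);c,s=np.cos(q[2]),np.sin(q[2]);return P@np.array([[c,s,0],[-s,c,0],[0,0,1]])+[q[0],q[1],0]
f=lambda q:(proj("top",W(q,L))-U).ravel()
s=least_squares(f,[500,290,0.2],x_scale=[10,10,.1]);print(s.x,s.fun.round(1))
q=s.x
print(((proj("side",W(q,[(a,b,z) for z in(160,0) for a in(-17,17) for b in(-17,17)]))-[310,150]+.5)*10-.5).round())
```

```text
[5.02629124e+02 2.92111917e+02 2.44327378e-01] [-0.2  0.4  0.1 -0.3  0.3  0.2 -0.7 -0.3 -0.3  0.   0.8 -0. ]
[[231. 156.]
 [245. 112.]
 [321. 164.]
 [334. 120.]
 [226. 515.]
 [240. 468.]
 [312. 523.]
 [324. 476.]]
```

play_rows([
  {"gripper": 1, "dp": [0, 0, 0], "yaw": -1},
  {"gripper": 1, "dp": [0, 0, 0], "yaw": -1},
  {"gripper": 1, "dp": [0, 0, 0], "yaw": -1},
  {"gripper": 1, "dp": [0, 0, 0], "yaw": -1},
  {"gripper": 1, "dp": [0, 0, 0], "yaw": -1},
  {"gripper": 1, "dp": [0, 0, 0], "yaw": -1},
  {"gripper": 1, "dp": [0, 0, 0], "yaw": -1},
  {"gripper": 1, "dp": [0, 0, 0], "yaw": -1},
  {"gripper": 1, "dp": [0, 0, 0], "yaw": -1},
  {"gripper": 1, "dp": [0, 0, 0], "yaw": -1},
  {"gripper": 1, "dp": [0, 0, 0], "yaw": -1},
  {"gripper": 1, "dp": [0, 0, 0], "yaw": -1},
  {"gripper": 1, "dp": [0, 0, 0], "yaw": -1},
  {"gripper": 1, "dp": [0, 0, 0], "yaw": -1},
])

```text
time_s: 1.5
ee_pos: [267.9, -612.6, 217.9]
eef_rot: [[-0.294, 0.956, -0.006], [0.956, 0.294, 0.022], [0.023, 0.001, -1.0]]
force: [-0.1, -0.1, -0.1]
opening: 1.004
```

play_rows([
  {"gripper": 1, "dp": [0.58, 0.73, -0.05], "yaw": 0},
  {"gripper": 1, "dp": [0.58, 0.73, -0.05], "yaw": 0},
  {"gripper": 1, "dp": [0.58, 0.73, -0.05], "yaw": 0},
  {"gripper": 1, "dp": [0.58, 0.73, -0.05], "yaw": 0},
  {"gripper": 1, "dp": [0.58, 0.73, -0.05], "yaw": 0},
  {"gripper": 1, "dp": [0.58, 0.73, -0.05], "yaw": 0},
  {"gripper": 1, "dp": [0.58, 0.73, -0.05], "yaw": 0},
  {"gripper": 1, "dp": [0.58, 0.73, -0.05], "yaw": 0},
])

```text
time_s: 2.3
ee_pos: [480.9, -297.7, 238.0]
eef_rot: [[-0.284, 0.959, -0.01], [0.958, 0.284, 0.029], [0.031, -0.002, -1.0]]
force: [0.3, -0.2, -1.6]
opening: 0.999
```

play_rows([
  {"gripper": 1, "dp": [0.86, 0.37, 0], "yaw": 0.05},
  {"gripper": 1, "dp": [0.86, 0.37, 0], "yaw": 0.05},
  {"gripper": 1, "dp": [0.86, 0.37, 0], "yaw": 0.05},
  {"gripper": 1, "dp": [0.86, 0.37, 0], "yaw": 0.05},
  {"gripper": 1, "dp": [0.86, 0.37, 0], "yaw": 0.05},
  {"gripper": 1, "dp": [0.86, 0.37, 0], "yaw": 0.05},
  {"gripper": 1, "dp": [0.89, 0.22, 0], "yaw": 0},
  {"gripper": 1, "dp": [0.89, 0.22, 0], "yaw": 0},
  {"gripper": 1, "dp": [0.89, 0.22, 0], "yaw": 0},
  {"gripper": 1, "dp": [0.89, 0.22, 0], "yaw": 0},
])

```text
time_s: 3.3
ee_pos: [513.6, 183.6, 248.4]
eef_rot: [[-0.254, 0.967, -0.013], [0.967, 0.254, 0.031], [0.033, -0.005, -0.999]]
force: [0.8, 0.1, -0.3]
opening: 0.999
```

play_rows([
  {"gripper": 1, "dp": [0.77, 0.12, 0.25], "yaw": 0},
  {"gripper": 1, "dp": [0.77, 0.12, 0.25], "yaw": 0},
  {"gripper": 1, "dp": [0.77, 0.12, 0.25], "yaw": 0},
  {"gripper": 1, "dp": [0, 0, 0], "yaw": 0},
])

```text
time_s: 3.7
ee_pos: [498.0, 310.6, 212.6]
eef_rot: [[-0.26, 0.966, -0.014], [0.965, 0.26, 0.031], [0.034, -0.006, -0.999]]
force: [0.9, -0.2, -0.3]
opening: 1.006
```

Run:
```python
from h import *
t=r.read_camera("top");s=r.read_camera("side");st=r.read_state();p=st["ee_pos"];print(p,st["eef_rot"].round(3))
cv2.imwrite("pics/t1.png",t);cv2.imwrite("pics/s1.png",s)
a,b=proj("top",[p])[0],proj("side",[p])[0];print(a,b)
cv2.imwrite("pics/t1c.png",cv2.resize(t[225:305,175:275],None,fx=6,fy=6,interpolation=2))
cv2.imwrite("pics/s1c.png",cv2.resize(s[110:210,290:390],None,fx=6,fy=6,interpolation=2))
print((a-[175,225])*6,(b-[290,110])*6)
```

```text
[499.60607695 307.83353173 214.12602113] [[-0.257  0.966 -0.012]
 [ 0.966  0.258  0.031]
 [ 0.033 -0.003 -0.999]]
[206.88920515 275.19241603] [338.95320638 148.40994412]
[191.33523092 301.15449617] [293.71923827 230.45966472]
```

View pics/t1c.png

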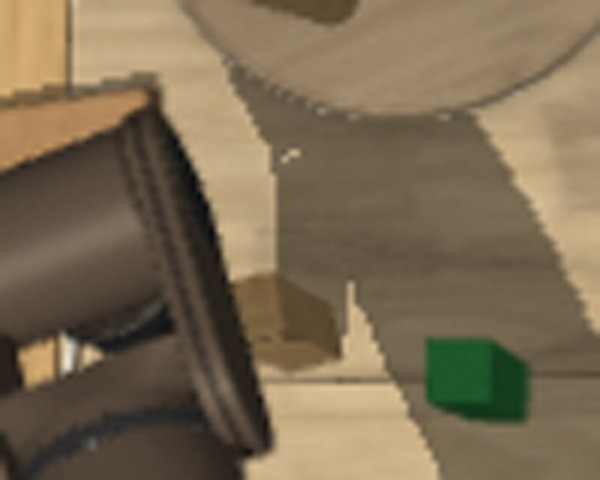

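View pics/s1c.png

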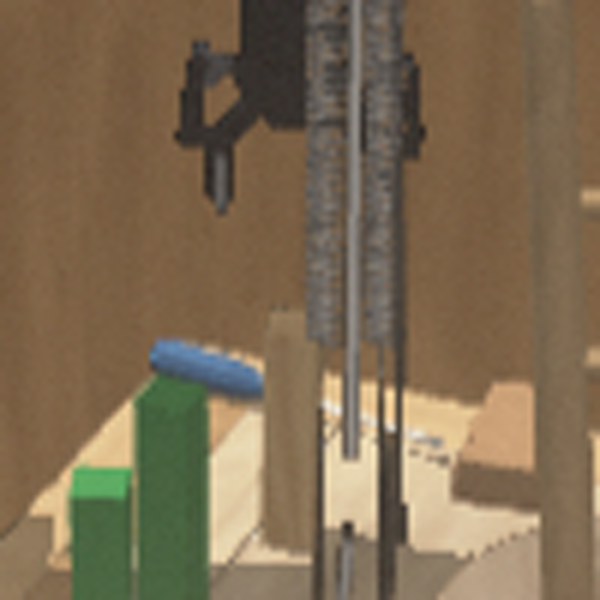

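Run:
```python
from h import *
st=r.read_state();p=st["ee_pos"];R=st["eef_rot"]
P=[p+R@np.array([x,y,-13]) for y in(-42.5,-57) for x in(-11,11)]
print((proj("side",P)-[290,110])*6+2.5)
for bx in(501,504,507):
  c=np.array([bx,292,160.]);Y=np.array([.966,.26,0]);X=np.array([-.26,.966,0])
  print(((proj("side",[c+a*17*Y+b*17*X for a in(-1,1) for b in(-1,1)])-[290,110])*6+2.5).round())
```

```text
[[225.85200796 218.08814495]
 [230.99940815 200.67115704]
 [202.58293757 216.3733855 ]
 [207.92500383 198.98729928]]
[[256. 333.]
 [264. 307.]
 [311. 337.]
 [317. 311.]]
[[261. 334.]
 [268. 308.]
 [315. 338.]
 [322. 312.]]
[[265. 335.]
 [273. 309.]
 [320. 339.]
 [326. 313.]]
```

play_rows([
  {"gripper": 1, "dp": [-0.1, 0.01, 0.5], "yaw": 0},
  {"gripper": 1, "dp": [-0.1, 0.01, 0.5], "yaw": 0},
  {"gripper": 1, "dp": [-0.03, 0.01, 0.5], "yaw": 0},
  {"gripper": 1, "dp": [0, 0, 0.35], "yaw": 0},
  {"gripper": 1, "dp": [0, 0, 0], "yaw": 0},
])

```text
time_s: 4.3
ee_pos: [507.3, 294.2, 122.4]
eef_rot: [[-0.251, 0.968, -0.004], [0.967, 0.251, 0.031], [0.031, 0.004, -1.0]]
force: [0.2, -0.4, 0.2]
opening: 1.001
```

play_rows([
  {"gripper": 1, "dp": [0.14, -0.07, 0.06], "yaw": 0},
  {"gripper": 1, "dp": [0, 0, 0], "yaw": 0},
], grip_force=25)

```text
time_s: 4.5
ee_pos: [503.3, 299.0, 121.1]
eef_rot: [[-0.248, 0.969, -0.002], [0.968, 0.248, 0.031], [0.031, 0.006, -1.0]]
force: [0.4, 0.6, -0.5]
opening: 1.001
```

Run:
```python
from h import *
s=r.read_camera("side");st=r.read_state();p=st["ee_pos"];print(p,st["eef_rot"].round(3),st["force"])
cv2.imwrite("pics/s2c.png",cv2.resize(s[110:210,290:390],None,fx=6,fy=6,interpolation=2))
```

```text
[504.10847168 299.02158329 121.87190894] [[-0.248  0.969 -0.   ]
 [ 0.968  0.248  0.032]
 [ 0.031  0.008 -0.999]] [-0.4093446  -0.02862104 -0.15818495]
```

View pics/s2c.png

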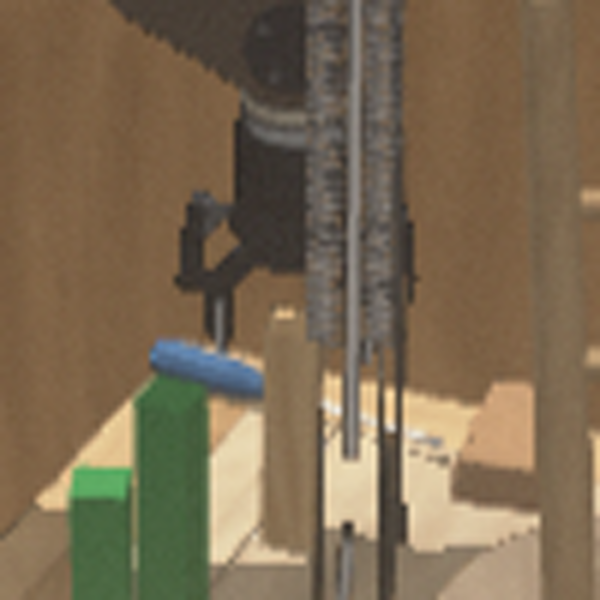

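play_rows([
  {"gripper": 0, "dp": [0, 0, 0], "yaw": 0},
  {"gripper": 0, "dp": [0, 0, 0], "yaw": 0},
  {"gripper": 0, "dp": [0, 0, 0], "yaw": 0},
  {"gripper": 0, "dp": [0, 0, 0], "yaw": 0},
  {"gripper": 0, "dp": [0, 0, 0], "yaw": 0},
  {"gripper": 0, "dp": [0, 0, 0], "yaw": 0},
], grip_force=25)

```text
time_s: 5.15
ee_pos: [505.8, 299.9, 125.7]
eef_rot: [[-0.249, 0.968, 0.005], [0.968, 0.249, 0.034], [0.031, 0.013, -0.999]]
force: [0.4, -0.0, -1.2]
opening: 0.396
```

play_rows([
  {"gripper": 0, "dp": [0, 0, 0], "yaw": 0},
  {"gripper": 0, "dp": [0, 0, -0.1], "yaw": 0},
  {"gripper": 0, "dp": [0, 0, -0.3], "yaw": 0},
  {"gripper": 0, "dp": [0, 0, -0.5], "yaw": 0},
  {"gripper": 0, "dp": [0, 0, -0.6], "yaw": 0},
  {"gripper": 0, "dp": [0, 0, -0.6], "yaw": 0},
  {"gripper": 0, "dp": [0, 0, -0.6], "yaw": 0},
])

```text
time_s: 5.85
ee_pos: [502.0, 294.0, 262.5]
eef_rot: [[-0.249, 0.968, -0.006], [0.968, 0.249, 0.029], [0.03, 0.002, -1.0]]
force: [0.3, 0.4, -1.8]
opening: 0.401
```

Run:
```python
from h import *
s=r.read_camera("side");t=r.read_camera("top");st=r.read_state();p=st["ee_pos"];print(p,st["eef_rot"].round(3),st["force"],st["opening"],st["joints"])
cv2.imwrite("pics/s3c.png",cv2.resize(s[60:210,270:390],None,fx=5,fy=5,interpolation=2)[:600])
cv2.imwrite("pics/t3.png",t)
```

```text
[504.99539667 295.06853927 267.98285846] [[-0.249  0.968  0.005]
 [ 0.968  0.249  0.034]
 [ 0.031  0.014 -0.999]] [0.89759123 0.16093128 0.05857377] 0.39873275140759434 [0.34252811 0.05029206 1.77779441 0.03089708 1.29725328 0.08260612]
```

View pics/s3c.png

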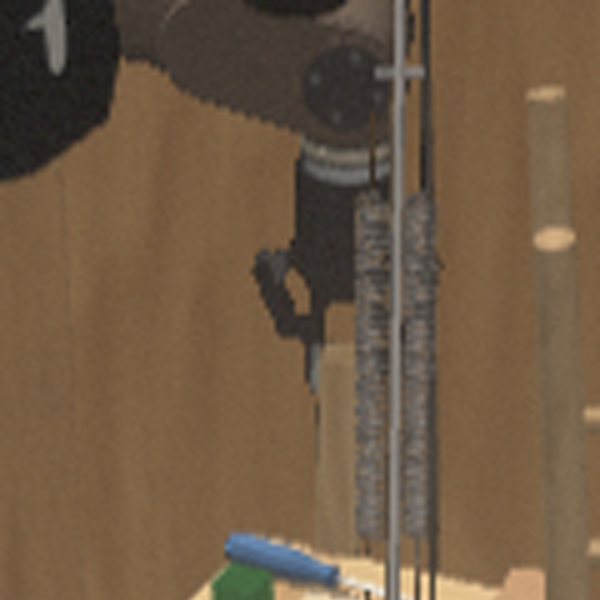

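View pics/t3.png

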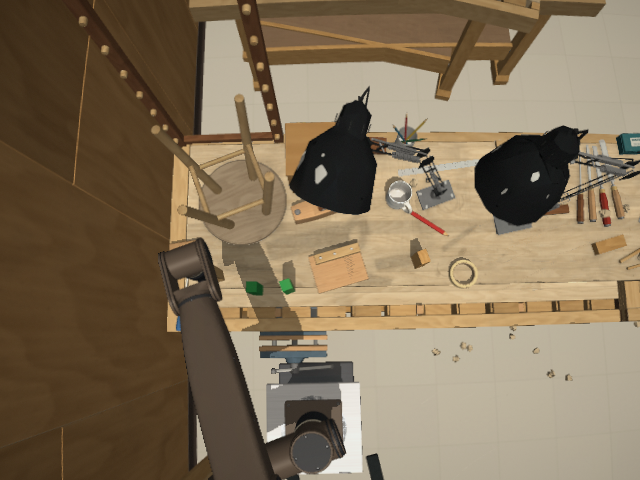

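Run:
```python
import cv2
t=cv2.imread("pics/t3.png")
cv2.imwrite("pics/t3c.png",cv2.resize(t[235:297,302:376],None,fx=10,fy=10,interpolation=2)[:600])
```

```text
(no output)
```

View pics/t3c.png

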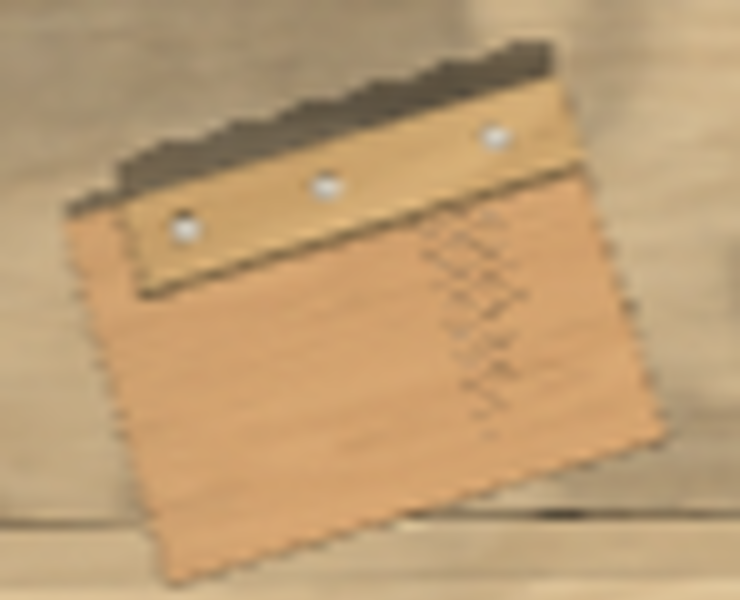

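Run:
```python
from h import *
from scipy.optimize import least_squares
L=[(-66,90,18),(-66,-90,18),(66,90,18),(30,70,48),(30,-88,48)]
U=(np.array([(172,583),(663,435),(65,212),(140,290),(582,163)])+.5)/10-.5+[302,235]
def W(q,P):
    P=np.array(P,float);c,s=np.cos(q[2]),np.sin(q[2]);return P@np.array([[c,s,0],[-s,c,0],[0,0,1]])+[q[0],q[1],0]
f=lambda q:(proj("top",W(q,L))-U).ravel()
s=least_squares(f,[500,-80,0.2],x_scale=[10,10,.1]);print(s.x,s.fun.round(1))
h=np.array([538.5,-98,s.x[2]])
for P in[(-12,82+8,0),(-12,65,0),(-12,-75,0)]:print(W(h,P).round(1))
```

```text
[ 5.38369961e+02 -9.79299701e+01  2.56974613e-01] [-0.7 -0.   0.5  0.1 -0.6  0.5  0.2 -0.2  0.6 -0.4]
[504. -14.   0.]
[510.4 -38.2   0. ]
[ 546.  -173.6    0. ]
```

play_rows([
  {"gripper": 0, "dp": [0, 0, -0.6], "yaw": 0},
  {"gripper": 0, "dp": [0, 0, -0.6], "yaw": 0},
  {"gripper": 0, "dp": [-0.5, -0.13, -0.1], "yaw": 0},
  {"gripper": 0, "dp": [-0.8, -0.2, -0.04], "yaw": 0},
  {"gripper": 0, "dp": [-0.8, -0.2, -0.04], "yaw": 0},
  {"gripper": 0, "dp": [-0.8, -0.2, -0.04], "yaw": 0},
])

```text
time_s: 6.55
ee_pos: [503.5, 142.7, 336.4]
eef_rot: [[-0.258, 0.966, 0.005], [0.966, 0.258, 0.034], [0.032, 0.014, -0.999]]
force: [0.4, -0.6, -1.0]
opening: 0.396
```

play_rows([
  {"gripper": 0, "dp": [-0.8, -0.2, 0.1], "yaw": 0},
  {"gripper": 0, "dp": [-0.8, -0.2, 0.1], "yaw": 0},
  {"gripper": 0, "dp": [-0.7, -0.17, 0.1], "yaw": 0},
  {"gripper": 0, "dp": [-0.5, -0.13, 0.1], "yaw": 0},
  {"gripper": 0, "dp": [-0.2, -0.05, 0], "yaw": 0},
  {"gripper": 0, "dp": [0, 0, 0], "yaw": 0},
])

```text
time_s: 7.15
ee_pos: [503.4, -20.7, 309.0]
eef_rot: [[-0.252, 0.968, 0.004], [0.967, 0.252, 0.034], [0.032, 0.012, -0.999]]
force: [0.1, -1.1, -1.3]
opening: 0.394
```

```bash
cat >> h.py <<'E'
H=np.array([540,-98,0.258])
def hk(p):
    c,s=np.cos(H[2]),np.sin(H[2]);d=np.array(p)-[H[0],H[1],0];return np.array([c*d[0]+s*d[1],-s*d[0]+c*d[1],d[2]])
E
python3 - <<'E'
from h import *
s=r.read_camera("side");st=r.read_state();p=st["ee_pos"];print(p,hk(p),st["eef_rot"].round(3),st["force"],st["opening"],st["time_s"])
cv2.imwrite("pics/s4c.png",cv2.resize(s[100:300,230:390],None,fx=3,fy=3,interpolation=2)[:600])
E
```

```text
[503.35798882 -20.02207144 308.94324815] [-15.53338671  84.74613987 308.94324815] [[-0.253  0.967  0.004]
 [ 0.967  0.253  0.034]
 [ 0.032  0.012 -0.999]] [-0.44178384 -0.26823287 -0.85695454] 0.39758124921425 7.2
```

View pics/s4c.png

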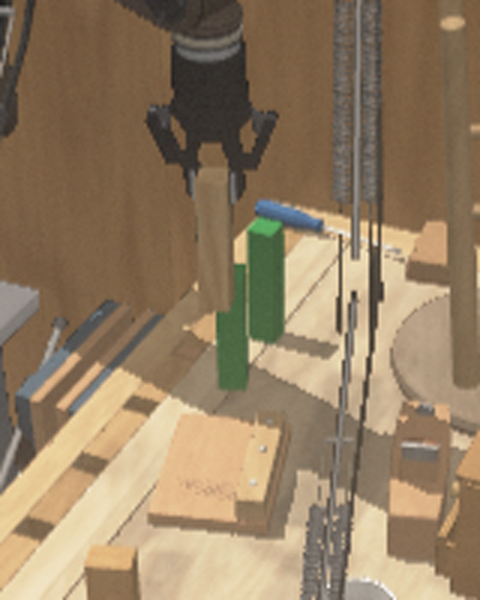

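play_rows([
  {"gripper": 0, "dp": [0, 0, 0.4], "yaw": 0},
  {"gripper": 0, "dp": [0, 0, 0.6], "yaw": 0},
  {"gripper": 0, "dp": [0, 0, 0.6], "yaw": 0},
  {"gripper": 0, "dp": [0, 0, 0.6], "yaw": 0},
  {"gripper": 0, "dp": [0, 0, 0.4], "yaw": 0},
  {"gripper": 0, "dp": [0, 0, 0.2], "yaw": 0},
  {"gripper": 0, "dp": [0, 0, 0], "yaw": 0},
])

```text
time_s: 7.9
ee_pos: [507.0, -5.0, 169.3]
eef_rot: [[-0.265, 0.964, 0.012], [0.964, 0.264, 0.037], [0.032, 0.021, -0.999]]
force: [-0.3, -0.1, -1.0]
opening: 0.395
```

Run:
```python
from h import *
st=r.read_state();p=st["ee_pos"];print(p,hk(p),st["eef_rot"].round(3),st["force"],st["time_s"])
```

```text
[507.02470018  -4.99819912 169.27099135] [ -8.15473556  98.33720381 169.27099135] [[-0.265  0.964  0.012]
 [ 0.964  0.264  0.037]
 [ 0.032  0.021 -0.999]] [-0.34579262 -0.05376574 -1.03682282] 7.9
```

play_rows([
  {"gripper": 0, "dp": [-0.2, -0.12, 0.1], "yaw": 0},
  {"gripper": 0, "dp": [-0.05, -0.03, 0.15], "yaw": 0},
  {"gripper": 0, "dp": [-0.02, 0, 0.1], "yaw": 0},
])

```text
time_s: 8.2
ee_pos: [505.9, -19.8, 154.2]
eef_rot: [[-0.268, 0.963, 0.019], [0.963, 0.267, 0.035], [0.028, 0.028, -0.999]]
force: [-0.3, -0.3, -0.4]
opening: 0.396
```

Run:
```python
from h import *
s=r.read_camera("side");st=r.read_state();p=st["ee_pos"];print(p,hk(p),st["eef_rot"].round(3),st["force"],st["time_s"])
cv2.imwrite("pics/s5c.png",cv2.resize(s[150:300,250:370],None,fx=4,fy=4,interpolation=2)[:600])
```

```text
[505.60877243 -19.85209549 153.38009312] [-13.31373017  84.33620872 153.38009312] [[-0.267  0.963  0.018]
 [ 0.963  0.267  0.035]
 [ 0.029  0.027 -0.999]] [ 0.50380146  0.38012058 -1.29758594] 8.25
```

View pics/s5c.png

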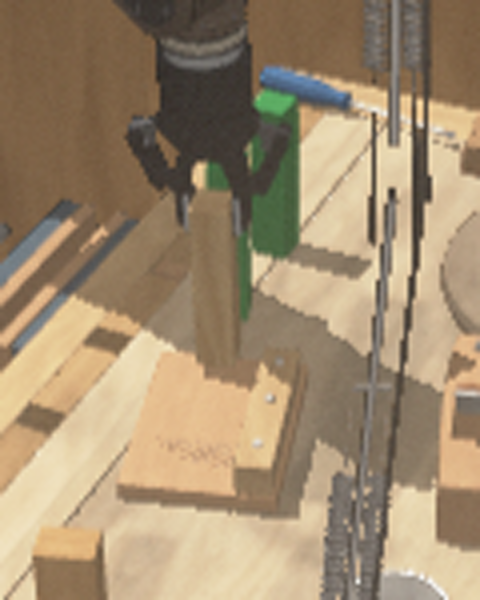

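play_rows([
  {"gripper": 0, "dp": [0.1, 0, 0.08], "yaw": 0},
  {"gripper": 0, "dp": [0, 0, 0.08], "yaw": 0},
])

```text
time_s: 8.45
ee_pos: [505.1, -15.1, 146.1]
eef_rot: [[-0.266, 0.964, 0.02], [0.964, 0.265, 0.035], [0.028, 0.029, -0.999]]
force: [0.1, 0.3, -0.4]
opening: 0.393
```

play_rows([
  {"gripper": 0, "dp": [0, 0, 0.06], "yaw": 0},
])

```text
time_s: 8.55
ee_pos: [505.5, -15.0, 143.8]
eef_rot: [[-0.266, 0.964, 0.021], [0.963, 0.266, 0.034], [0.028, 0.029, -0.999]]
force: [-2.9, -0.6, 13.8]
opening: 0.396
```

play_rows([
  {"gripper": 0, "dp": [0, 0, 0.06], "yaw": 0},
])

```text
time_s: 8.65
ee_pos: [506.1, -15.1, 143.7]
eef_rot: [[-0.267, 0.963, 0.02], [0.963, 0.266, 0.034], [0.027, 0.028, -0.999]]
force: [-6.8, 0.8, 21.0]
opening: 0.397
```

play_rows([
  {"gripper": 0, "dp": [-0.2, -0.02, 0], "yaw": 0},
], grip_force=20)

```text
time_s: 8.75
ee_pos: [508.3, -24.5, 144.7]
eef_rot: [[-0.268, 0.963, 0.021], [0.963, 0.268, 0.034], [0.027, 0.029, -0.999]]
force: [0.6, 0.3, -1.5]
opening: 0.396
```

play_rows([
  {"gripper": 0, "dp": [-0.2, 0, 0], "yaw": 0},
])

```text
time_s: 8.85
ee_pos: [511.5, -34.5, 144.9]
eef_rot: [[-0.269, 0.963, 0.022], [0.963, 0.268, 0.033], [0.026, 0.03, -0.999]]
force: [-0.6, -1.0, -0.6]
opening: 0.394
```

Run:
```python
from h import *
s=r.read_camera("side");st=r.read_state();p=st["ee_pos"];print(p,hk(p),st["eef_rot"].round(3),st["force"],st["time_s"])
cv2.imwrite("pics/s6c.png",cv2.resize(s[150:300,250:370],None,fx=4,fy=4,interpolation=2)[:600])
```

```text
[511.95770361 -35.87004309 144.83939863] [-11.26187004  67.22850746 144.83939863] [[-0.268  0.963  0.023]
 [ 0.963  0.267  0.032]
 [ 0.025  0.03  -0.999]] [ 0.71346222 -1.18872148 -0.53151129] 8.9
```

View pics/s6c.png

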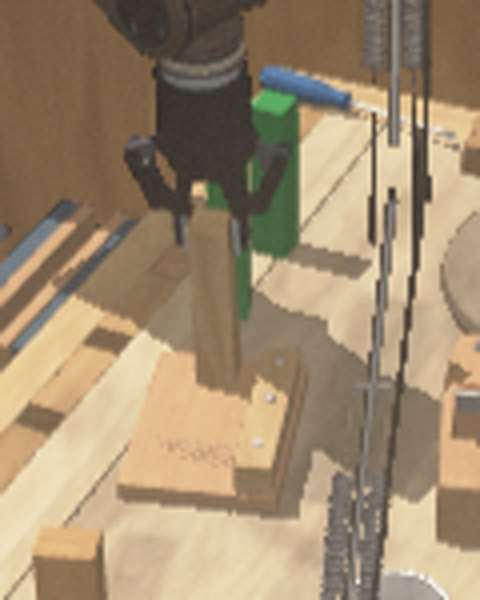

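play_rows([
  {"gripper": 0, "dp": [0.24, -0.04, -0.02], "yaw": 0},
  {"gripper": 0, "dp": [0.24, -0.04, -0.02], "yaw": 0},
  {"gripper": 0, "dp": [0, 0, 0.06], "yaw": 0},
  {"gripper": 0, "dp": [0, 0, 0.06], "yaw": 0},
])

```text
time_s: 9.3
ee_pos: [501.0, -11.9, 143.7]
eef_rot: [[-0.267, 0.963, 0.021], [0.963, 0.267, 0.032], [0.025, 0.029, -0.999]]
force: [-5.5, 0.1, 22.2]
opening: 0.4
```

play_rows([
  {"gripper": 0, "dp": [-0.1, 0, 0.06], "yaw": 0},
])

```text
time_s: 9.4
ee_pos: [502.5, -15.5, 143.9]
eef_rot: [[-0.269, 0.963, 0.02], [0.963, 0.268, 0.033], [0.027, 0.028, -0.999]]
force: [-4.8, 2.9, 18.3]
opening: 0.394
```

play_rows([
  {"gripper": 0, "dp": [-0.1, 0, 0.06], "yaw": 0},
])

```text
time_s: 9.5
ee_pos: [503.9, -19.1, 144.1]
eef_rot: [[-0.27, 0.963, 0.018], [0.963, 0.269, 0.035], [0.029, 0.027, -0.999]]
force: [-4.6, 1.6, 15.1]
opening: 0.394
```

play_rows([
  {"gripper": 0, "dp": [-0.1, 0, 0.06], "yaw": 0},
])

```text
time_s: 9.6
ee_pos: [505.2, -22.9, 144.2]
eef_rot: [[-0.271, 0.963, 0.016], [0.962, 0.27, 0.036], [0.031, 0.025, -0.999]]
force: [-4.5, 1.1, 13.9]
opening: 0.395
```

play_rows([
  {"gripper": 0, "dp": [-0.12, 0, 0.08], "yaw": 0},
  {"gripper": 0, "dp": [-0.12, 0, 0.08], "yaw": 0},
])

```text
time_s: 9.8
ee_pos: [509.0, -33.2, 143.8]
eef_rot: [[-0.273, 0.962, 0.012], [0.961, 0.273, 0.037], [0.032, 0.022, -0.999]]
force: [-7.5, 1.1, 17.0]
opening: 0.396
```

```bash
cat > look.py <<'E'
from h import *
import sys
s=r.read_camera("side");st=r.read_state();p=st["ee_pos"];print(p.round(1),hk(p).round(1),"f",st["force"].round(1),st["time_s"],st["opening"]);print(st["eef_rot"].round(3))
cv2.imwrite(f"pics/{sys.argv[1]}.png",cv2.resize(s[165:300,250:370],None,fx=5,fy=5,interpolation=2)[:600])
E
python3 look.py s7
```

```text
[509.2 -34.  143.7] [-13.4  69.8 143.7] f [-5.9 -0.4 17.7] 9.85 0.3961447124573537
[[-0.273  0.962  0.013]
 [ 0.962  0.272  0.036]
 [ 0.031  0.022 -0.999]]
```

View pics/s7.png

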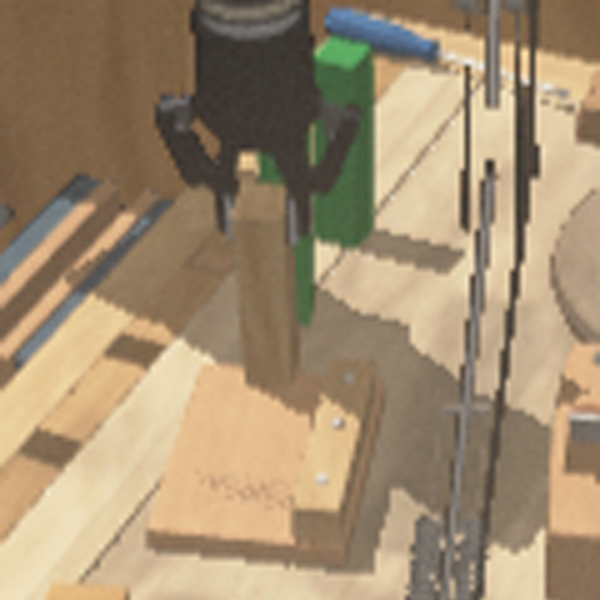

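play_rows([
  {"gripper": 0, "dp": [0, 0, -0.2], "yaw": 0},
  {"gripper": 0, "dp": [0.4, 0, 0], "yaw": 0},
  {"gripper": 0, "dp": [0.4, 0, 0], "yaw": 0},
  {"gripper": 0, "dp": [0, 0.5, 0], "yaw": 0},
  {"gripper": 0, "dp": [0, 0.5, 0], "yaw": 0},
  {"gripper": 0, "dp": [0, 0.15, 0], "yaw": 0},
  {"gripper": 0, "dp": [0, 0, 0], "yaw": 0},
])

```text
time_s: 10.55
ee_pos: [553.1, 24.6, 157.3]
eef_rot: [[-0.276, 0.961, 0.014], [0.961, 0.276, 0.035], [0.03, 0.023, -0.999]]
force: [0.6, 0.1, -0.3]
opening: 0.396
```

```bash
python3 look.py s8
```

```text
[552.6  24.5 157.1] [ 43.4 115.2 157.1] f [ 0.1  0.2 -0.6] 10.6 0.39707273840269447
[[-0.276  0.961  0.014]
 [ 0.961  0.275  0.035]
 [ 0.03   0.023 -0.999]]
```

View pics/s8.png

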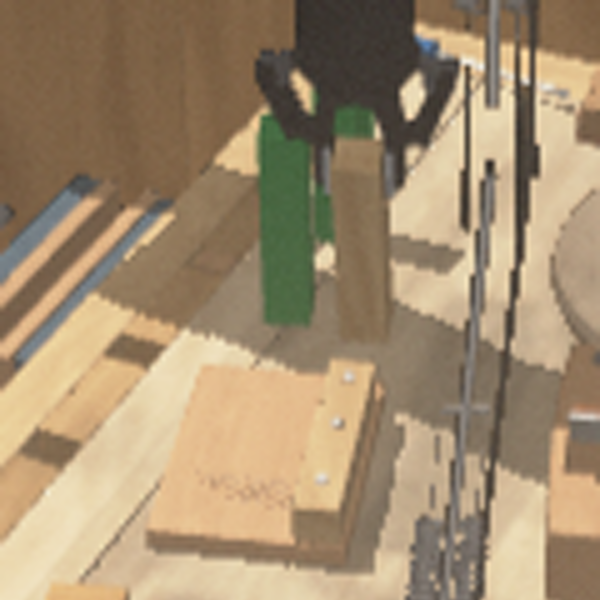

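play_rows([
  {"gripper": 0, "dp": [-0.2, 0.03, 0.15], "yaw": 0},
  {"gripper": 0, "dp": [-0.2, 0, 0], "yaw": 0},
  {"gripper": 0, "dp": [-0.2, 0, 0], "yaw": 0},
])

```text
time_s: 10.9
ee_pos: [560.7, -5.2, 147.2]
eef_rot: [[-0.277, 0.961, 0.011], [0.96, 0.277, 0.035], [0.031, 0.021, -0.999]]
force: [-0.8, 0.7, -1.1]
opening: 0.396
```

play_rows([
  {"gripper": 0, "dp": [-0.2, 0, -0.02], "yaw": 0},
])

```text
time_s: 11.0
ee_pos: [562.8, -15.9, 147.4]
eef_rot: [[-0.276, 0.961, 0.009], [0.961, 0.276, 0.036], [0.032, 0.019, -0.999]]
force: [-1.5, 1.9, -1.4]
opening: 0.398
```

play_rows([
  {"gripper": 0, "dp": [-0.2, 0, -0.02], "yaw": 0},
])

```text
time_s: 11.1
ee_pos: [565.2, -26.1, 147.7]
eef_rot: [[-0.275, 0.961, 0.008], [0.961, 0.274, 0.038], [0.035, 0.018, -0.999]]
force: [-0.1, 2.5, -1.4]
opening: 0.393
```

```bash
python3 look.py s9
```

```text
[565.7 -27.6 147.9] [ 42.8  61.5 147.9] f [-1.   0.6 -0.6] 11.15 0.3929973498382541
[[-0.274  0.962  0.009]
 [ 0.961  0.274  0.037]
 [ 0.033  0.018 -0.999]]
```

View pics/s9.png

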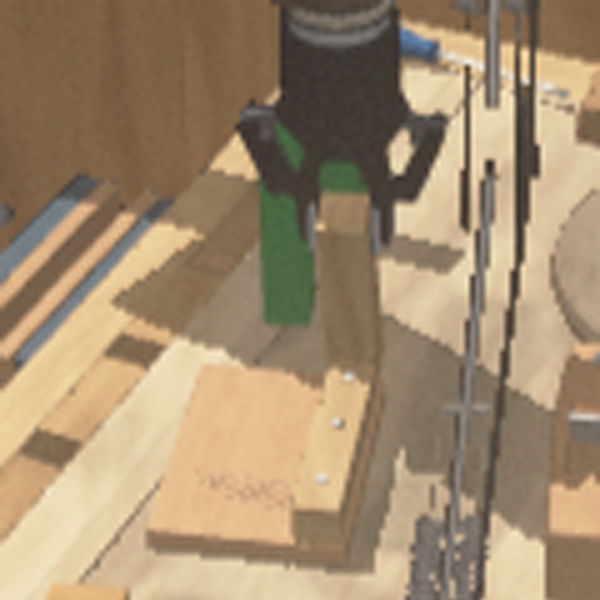

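play_rows([
  {"gripper": 0, "dp": [-0.2, 0, 0], "yaw": 0},
  {"gripper": 0, "dp": [-0.2, 0, 0.01], "yaw": 0},
  {"gripper": 0, "dp": [-0.2, 0, 0.03], "yaw": 0},
  {"gripper": 0, "dp": [-0.1, 0, 0.02], "yaw": 0},
])

```text
time_s: 11.55
ee_pos: [575.6, -63.2, 143.4]
eef_rot: [[-0.273, 0.962, 0.007], [0.961, 0.273, 0.04], [0.036, 0.018, -0.999]]
force: [-0.8, 3.5, -1.1]
opening: 0.396
```

```bash
python3 look.py s10
```

```text
[575.7 -63.7 143.3] [ 43.3  24.  143.3] f [-0.6  1.6 -0.8] 11.6 0.3962481476475349
[[-0.273  0.962  0.008]
 [ 0.961  0.272  0.039]
 [ 0.036  0.018 -0.999]]
```

View pics/s10.png

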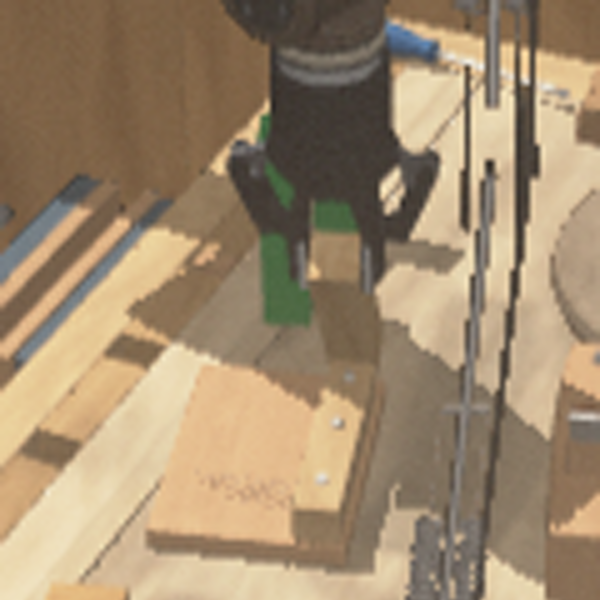

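play_rows([
  {"gripper": 0, "dp": [0.05, 0, -0.4], "yaw": 0},
  {"gripper": 0, "dp": [0, 0, -0.5], "yaw": 0},
  {"gripper": 0, "dp": [0, -0.5, 0], "yaw": 0},
  {"gripper": 0, "dp": [-0.1, -0.5, 0], "yaw": 0.0},
  {"gripper": 0, "dp": [-0.1, -0.15, 0.1], "yaw": 0.0},
  {"gripper": 0, "dp": [0, 0, 0.1], "yaw": 0.0},
])

```text
time_s: 12.2
ee_pos: [524.6, -94.7, 180.7]
eef_rot: [[-0.276, 0.961, 0.018], [0.961, 0.276, 0.024], [0.018, 0.024, -1.0]]
force: [0.3, -0.5, -1.2]
opening: 0.395
```

```bash
python3 look.py s11
```

```text
[524.5 -94.2 179.7] [-14.1   7.7 179.7] f [-0.7  0.1 -1. ] 12.25 0.3947408407183512
[[-0.276  0.961  0.016]
 [ 0.961  0.276  0.025]
 [ 0.019  0.022 -1.   ]]
```

View pics/s11.png

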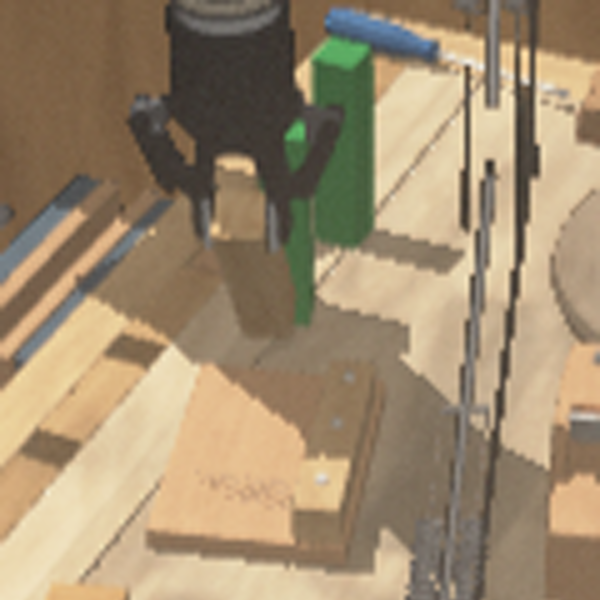

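play_rows([
  {"gripper": 0, "dp": [0, 0, 0.3], "yaw": 0.2},
  {"gripper": 0, "dp": [0, 0, 0.3], "yaw": 0},
  {"gripper": 0, "dp": [-0.02, 0, 0.1], "yaw": 0},
])

```text
time_s: 12.55
ee_pos: [528.0, -94.5, 143.7]
eef_rot: [[-0.257, 0.966, 0.019], [0.966, 0.256, 0.023], [0.017, 0.025, -1.0]]
force: [-0.4, 0.0, -0.4]
opening: 0.392
```

play_rows([
  {"gripper": 0, "dp": [0, 0, 0.08], "yaw": 0},
])

```text
time_s: 12.65
ee_pos: [528.5, -94.4, 139.1]
eef_rot: [[-0.257, 0.966, 0.019], [0.966, 0.257, 0.023], [0.017, 0.024, -1.0]]
force: [-0.4, -0.3, -0.2]
opening: 0.393
```

```bash
python3 look.py s12
```

```text
[527.9 -94.1 138.2] [-10.7   6.9 138.2] f [-0.3  1.1 -2.3] 12.7 0.3896739975854749
[[-0.257  0.966  0.017]
 [ 0.966  0.257  0.024]
 [ 0.019  0.023 -1.   ]]
```

View pics/s12.png

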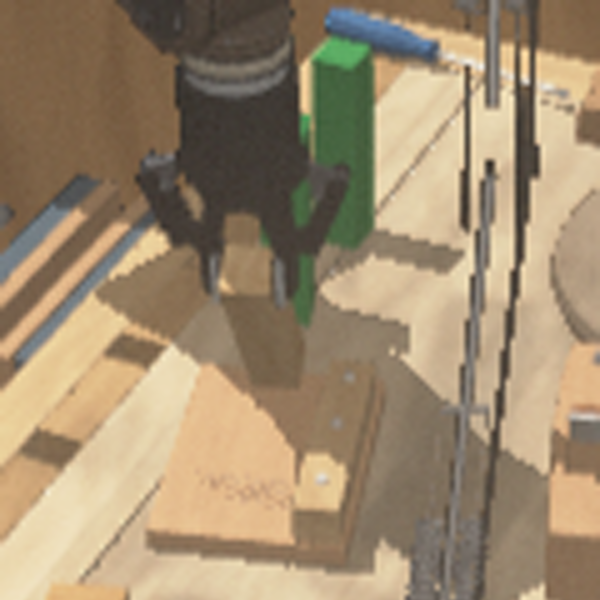

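play_rows([
  {"gripper": 0, "dp": [0, -0.06, 0.08], "yaw": 0},
])

```text
time_s: 12.8
ee_pos: [526.0, -94.9, 134.7]
eef_rot: [[-0.258, 0.966, 0.019], [0.966, 0.257, 0.023], [0.017, 0.024, -1.0]]
force: [0.5, -0.7, -0.9]
opening: 0.397
```

play_rows([
  {"gripper": 0, "dp": [0, -0.02, 0.06], "yaw": 0},
])

```text
time_s: 12.9
ee_pos: [525.9, -95.7, 133.0]
eef_rot: [[-0.258, 0.966, 0.021], [0.966, 0.258, 0.022], [0.016, 0.026, -1.0]]
force: [-1.4, -2.1, 8.2]
opening: 0.397
```

play_rows([
  {"gripper": 0, "dp": [-0.1, 0, 0.1], "yaw": 0},
])

```text
time_s: 13.0
ee_pos: [528.2, -101.0, 130.2]
eef_rot: [[-0.26, 0.965, 0.023], [0.966, 0.259, 0.02], [0.013, 0.027, -1.0]]
force: [-2.3, -2.5, 8.2]
opening: 0.394
```

play_rows([
  {"gripper": 0, "dp": [-0.15, 0, 0.12], "yaw": 0},
])

```text
time_s: 13.1
ee_pos: [530.7, -108.8, 126.1]
eef_rot: [[-0.261, 0.965, 0.023], [0.965, 0.261, 0.018], [0.012, 0.027, -1.0]]
force: [-2.3, -1.2, 3.5]
opening: 0.396
```

play_rows([
  {"gripper": 0, "dp": [-0.15, 0, 0.13], "yaw": 0},
  {"gripper": 0, "dp": [-0.15, 0, 0.14], "yaw": 0},
])

```text
time_s: 13.3
ee_pos: [535.8, -125.1, 114.6]
eef_rot: [[-0.264, 0.964, 0.024], [0.965, 0.263, 0.015], [0.008, 0.027, -1.0]]
force: [-2.1, -2.2, 3.7]
opening: 0.398
```

```bash
python3 look.py s13
```

```text
[ 535.9 -126.1  113.6] [-11.1 -26.2 113.6] f [-0.5 -4.6  6.5] 13.35 0.39296345749492306
[[-0.263  0.965  0.024]
 [ 0.965  0.262  0.014]
 [ 0.008  0.027 -1.   ]]
```

View pics/s13.png

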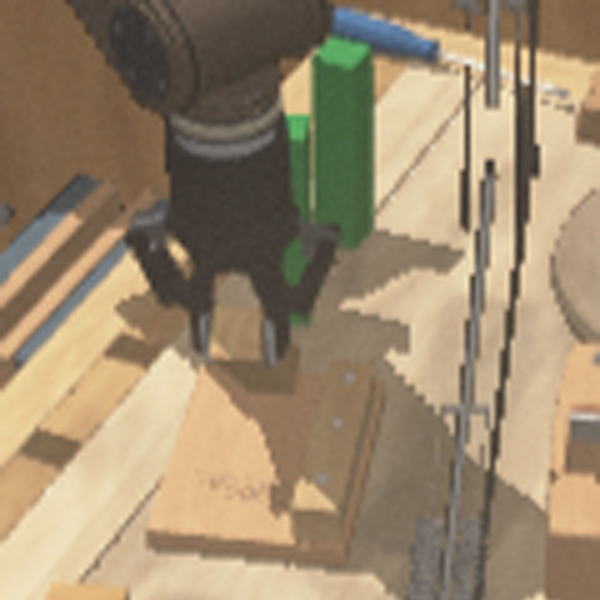

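play_rows([
  {"gripper": 0, "dp": [-0.14, -0.03, 0.14], "yaw": 0.05},
  {"gripper": 0, "dp": [-0.14, -0.03, 0.15], "yaw": 0.05},
  {"gripper": 0, "dp": [-0.12, -0.02, 0.15], "yaw": 0},
  {"gripper": 0, "dp": [-0.12, -0.02, 0.16], "yaw": 0},
])

```text
time_s: 13.75
ee_pos: [542.2, -154.7, 83.6]
eef_rot: [[-0.248, 0.968, 0.035], [0.969, 0.248, 0.013], [0.004, 0.037, -0.999]]
force: [1.2, -1.0, 3.5]
opening: 0.398
```

```bash
python3 look.py s14
```

```text
[ 541.6 -155.2   82.1] [-13.  -55.7  82.1] f [ 1.3 -2.1  1.9] 13.8 0.40175808365286503
[[-0.248  0.968  0.033]
 [ 0.969  0.247  0.014]
 [ 0.005  0.035 -0.999]]
```

View pics/s14.png

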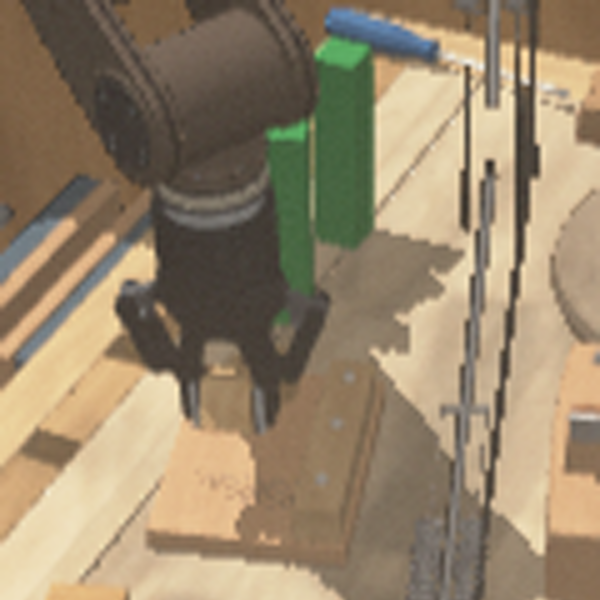

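play_rows([
  {"gripper": 0, "dp": [-0.1, -0.01, 0.17], "yaw": 0},
  {"gripper": 0, "dp": [-0.1, -0.01, 0.18], "yaw": 0},
  {"gripper": 0, "dp": [-0.09, -0.01, 0.19], "yaw": 0},
  {"gripper": 0, "dp": [-0.07, -0.01, 0.2], "yaw": 0},
])

```text
time_s: 14.2
ee_pos: [546.8, -174.0, 42.4]
eef_rot: [[-0.246, 0.969, 0.036], [0.969, 0.245, 0.014], [0.004, 0.039, -0.999]]
force: [1.7, -0.3, 3.2]
opening: 0.399
```

```bash
python3 look.py s15
```

```text
[ 545.5 -173.9   40.5] [-14.  -74.7  40.5] f [ 0.6 -0.   0.9] 14.25 0.39352073311655694
[[-0.246  0.969  0.033]
 [ 0.969  0.245  0.015]
 [ 0.006  0.036 -0.999]]
```

View pics/s15.png

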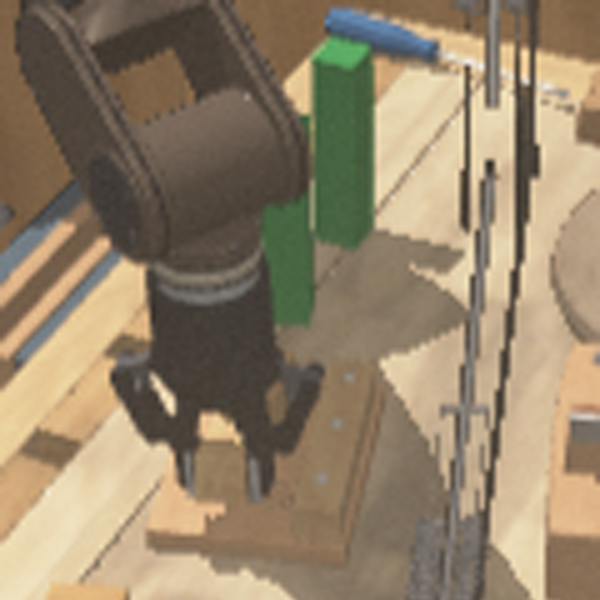

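play_rows([
  {"gripper": 0, "dp": [-0.05, 0, 0.15], "yaw": 0},
  {"gripper": 0, "dp": [-0.03, 0, 0.12], "yaw": 0},
])

```text
time_s: 14.45
ee_pos: [546.3, -177.2, 25.1]
eef_rot: [[-0.246, 0.969, 0.031], [0.969, 0.245, 0.016], [0.008, 0.034, -0.999]]
force: [1.0, -1.2, 1.4]
opening: 0.39
```

play_rows([
  {"gripper": 0, "dp": [0, 0, 0.08], "yaw": 0},
])

```text
time_s: 14.55
ee_pos: [546.1, -177.2, 20.2]
eef_rot: [[-0.246, 0.969, 0.03], [0.969, 0.246, 0.016], [0.008, 0.033, -0.999]]
force: [0.8, -1.3, 1.3]
opening: 0.393
```

play_rows([
  {"gripper": 0, "dp": [0, 0, 0.06], "yaw": 0},
])

```text
time_s: 14.65
ee_pos: [546.0, -177.1, 17.7]
eef_rot: [[-0.247, 0.969, 0.028], [0.969, 0.246, 0.017], [0.009, 0.032, -0.999]]
force: [-6.0, 3.2, 24.5]
opening: 0.394
```

```bash
python3 look.py s16; python3 -c "
from h import *
t=r.read_camera('top');cv2.imwrite('pics/t16.png',cv2.resize(t[225:305,290:400],None,fx=7,fy=7,interpolation=2))"
```

```text
[ 546.  -177.    17.9] [-14.4 -77.9  17.9] f [-2.2 -0.3  5.3] 14.7 0.39457522034529147
[[-0.247  0.969  0.028]
 [ 0.969  0.247  0.017]
 [ 0.009  0.031 -0.999]]
```

View pics/s16.png

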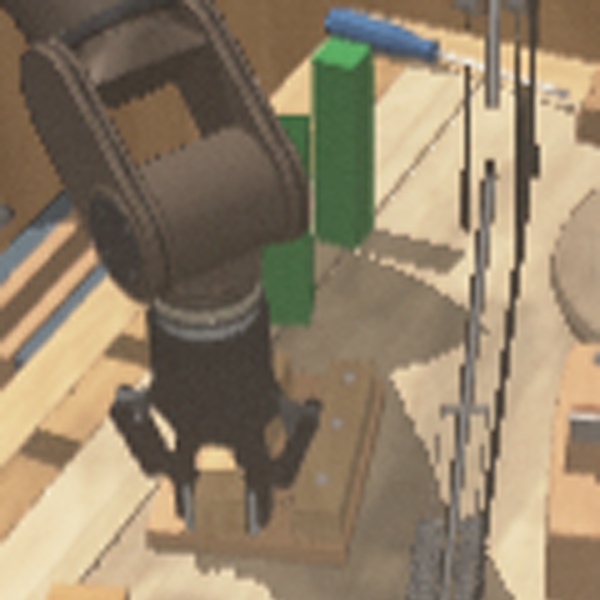

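View pics/t16.png

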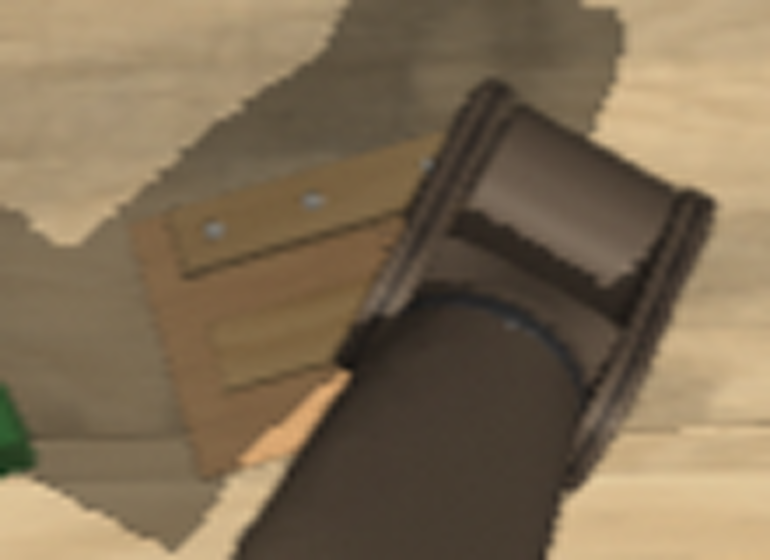

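play_rows([
  {"gripper": 0, "dp": [0.15, 0, -0.02], "yaw": 0},
  {"gripper": 0, "dp": [0.1, 0, 0], "yaw": 0},
  {"gripper": 0.5, "dp": [0, 0, 0], "yaw": 0},
  {"gripper": 0.5, "dp": [0, 0, 0], "yaw": 0},
  {"gripper": 0.5, "dp": [0, 0, 0], "yaw": 0},
])

```text
time_s: 15.25
ee_pos: [540.2, -162.0, 17.0]
eef_rot: [[-0.251, 0.968, 0.023], [0.968, 0.251, 0.018], [0.011, 0.027, -1.0]]
force: [0.3, -1.3, 1.0]
opening: 0.499
```

```bash
python3 look.py s17
```

```text
[ 540.2 -162.    17. ] [-16.2 -62.   17. ] f [-0.3  0.3  1. ] 15.3 0.49945201507005127
[[-0.251  0.968  0.023]
 [ 0.968  0.25   0.018]
 [ 0.011  0.027 -1.   ]]
```

View pics/s17.png

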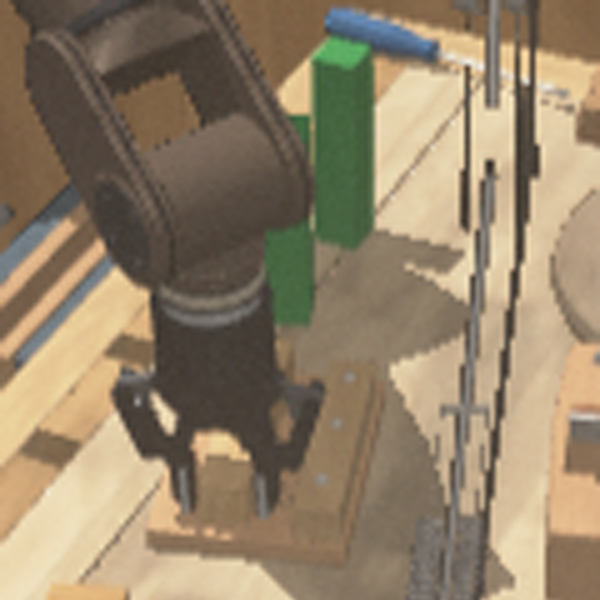

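play_rows([
  {"gripper": 0.5, "dp": [0, 0, -0.3], "yaw": 0},
  {"gripper": 0.5, "dp": [0, 0, -0.6], "yaw": 0},
  {"gripper": 0.5, "dp": [0, 0, -0.6], "yaw": 0},
  {"gripper": 0.5, "dp": [0, 0, -0.4], "yaw": 0},
  {"gripper": 1, "dp": [0.6, -0.4, 0], "yaw": 0.7},
  {"gripper": 1, "dp": [0.6, -0.4, 0], "yaw": 1},
  {"gripper": 1, "dp": [0, 0, 0], "yaw": 1},
  {"gripper": 1, "dp": [0, 0, 0], "yaw": 1},
  {"gripper": 1, "dp": [0, 0, 0], "yaw": 1},
  {"gripper": 1, "dp": [0, 0, 0], "yaw": 1},
  {"gripper": 1, "dp": [0, 0, 0], "yaw": 1},
  {"gripper": 1, "dp": [0, 0, 0], "yaw": 1},
  {"gripper": 1, "dp": [0, 0, 0], "yaw": 1},
  {"gripper": 1, "dp": [0, 0, 0], "yaw": 1},
  {"gripper": 1, "dp": [0, 0, 0], "yaw": 1},
  {"gripper": 1, "dp": [0, 0, 0], "yaw": 1},
  {"gripper": 1, "dp": [0, 0, 0], "yaw": 1},
  {"gripper": 1, "dp": [0, 0, 0], "yaw": 1},
  {"gripper": 1, "dp": [0, 0, 0], "yaw": 1},
])

```text
time_s: 17.2
ee_pos: [487.5, -115.5, 136.8]
eef_rot: [[0.957, 0.285, 0.043], [0.285, -0.958, 0.01], [0.044, 0.003, -0.999]]
force: [0.6, -0.4, -0.6]
opening: 1.001
```

```bash
python3 look.py s18; python3 -c "
from h import *
t=r.read_camera('top');cv2.imwrite('pics/t18.png',cv2.resize(t[225:305,290:400],None,fx=7,fy=7,interpolation=2))"
```

```text
[ 487.7 -115.5  137. ] [-55.1  -3.6 137. ] f [ 0.7 -0.1 -0.6] 17.25 0.9977556273901602
[[ 0.958  0.283  0.043]
 [ 0.283 -0.959  0.01 ]
 [ 0.044  0.003 -0.999]]
```

View pics/s18.png

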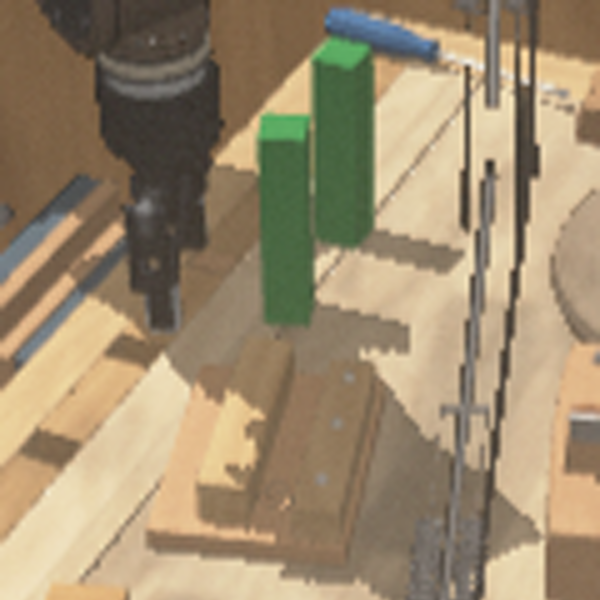

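View pics/t18.png

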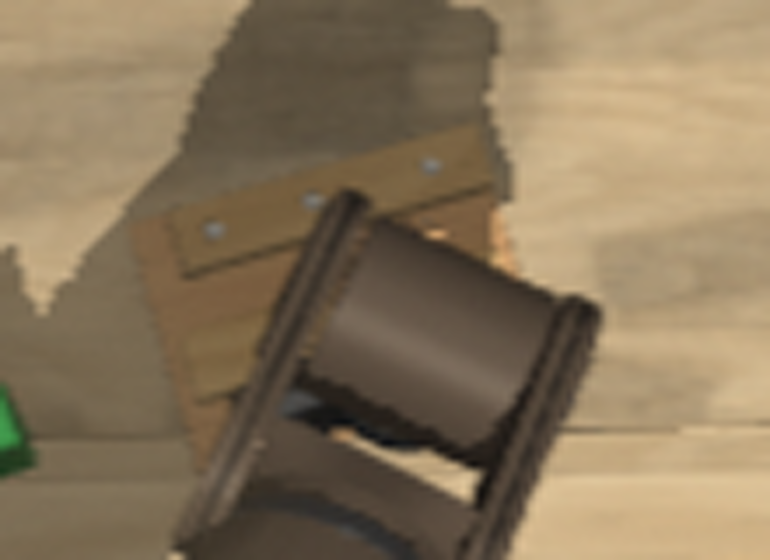

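Run:
```python
from h import *
U=(np.array([(199,487),(252,497),(243,335),(294,345)])+.5)/5-.5+[250,165]
P=onz("side",U,52)
for p in P: print(hk(p).round(1))
print(hk(P.mean(0)).round(1))
```

```text
[-29.2 -80.8  52. ]
[  6.3 -85.2  52. ]
[-32.5  83.9  52. ]
[ 4.3 78.  52. ]
[-12.8  -1.   52. ]
```

play_rows([
  {"gripper": 1, "dp": [-0.05, 0, 0.3], "yaw": 0.3},
  {"gripper": 1, "dp": [-0.05, 0, 0.6], "yaw": 0},
  {"gripper": 1, "dp": [-0.05, 0, 0.6], "yaw": 0},
  {"gripper": 1, "dp": [0, 0, 0.4], "yaw": 0},
  {"gripper": 1, "dp": [0, 0, 0.2], "yaw": 0},
])

```text
time_s: 17.8
ee_pos: [489.3, -119.0, 35.4]
eef_rot: [[0.961, 0.271, 0.055], [0.271, -0.962, 0.004], [0.054, 0.011, -0.998]]
force: [0.6, -0.3, 0.1]
opening: 0.999
```

```bash
python3 look.py s19
```

```text
[ 488.5 -118.6   34.2] [-55.1  -6.8  34.2] f [-0.5 -0.4 -0.6] 17.85 1.0020383670434152
[[ 0.961  0.271  0.053]
 [ 0.271 -0.963  0.005]
 [ 0.053  0.01  -0.999]]
```

View pics/s19.png

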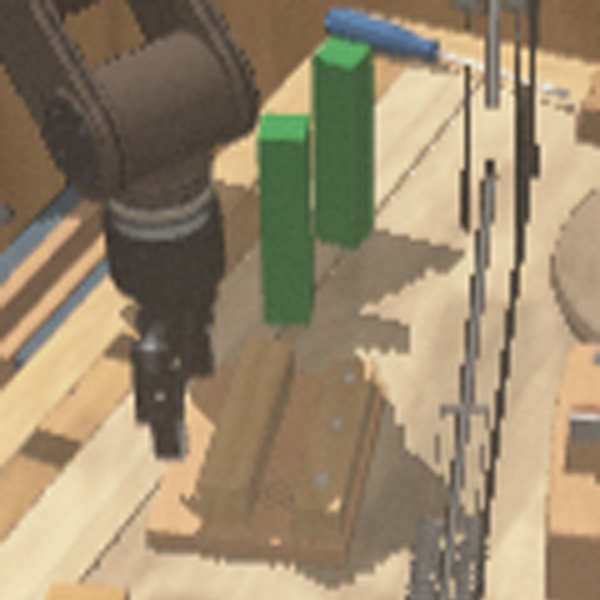

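play_rows([
  {"gripper": 1, "dp": [0, -0.08, 0.2], "yaw": 0.1},
  {"gripper": 1, "dp": [0, 0, 0.12], "yaw": 0},
  {"gripper": 1, "dp": [0.1, 0, 0], "yaw": 0},
  {"gripper": 1, "dp": [0.12, 0, 0], "yaw": 0},
  {"gripper": 1, "dp": [0.12, 0, 0], "yaw": 0},
])

```text
time_s: 18.35
ee_pos: [507.4, -110.5, 21.0]
eef_rot: [[0.963, 0.262, 0.057], [0.263, -0.965, 0.003], [0.056, 0.012, -0.998]]
force: [0.1, -0.6, -0.2]
opening: 1.001
```

```bash
python3 look.py s20
```

```text
[ 508.6 -110.6   21.5] [-33.6  -4.2  21.5] f [0.  0.8 0.4] 18.4 0.9988860355395087
[[ 0.963  0.262  0.059]
 [ 0.263 -0.965  0.003]
 [ 0.058  0.013 -0.998]]
```

View pics/s20.png

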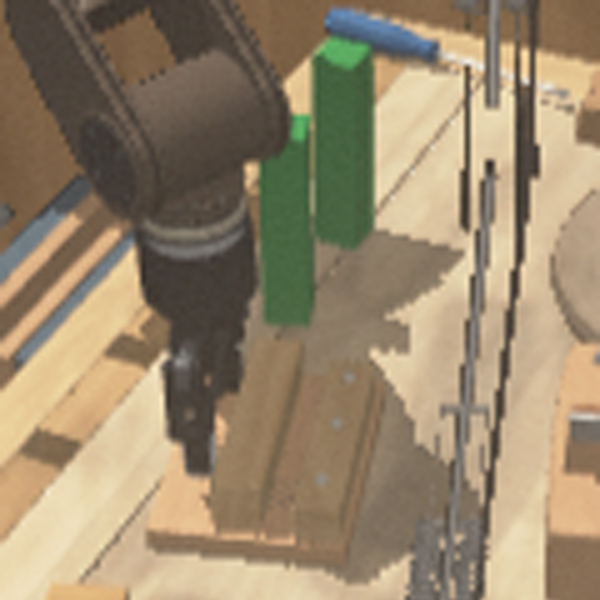

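play_rows([
  {"gripper": 1, "dp": [0.1, 0, 0.02], "yaw": 0},
  {"gripper": 1, "dp": [0.1, 0, 0.02], "yaw": 0},
])

```text
time_s: 18.6
ee_pos: [519.7, -108.0, 21.0]
eef_rot: [[0.963, 0.263, 0.06], [0.263, -0.965, 0.002], [0.058, 0.014, -0.998]]
force: [-0.7, 0.4, 1.3]
opening: 0.999
```

play_rows([
  {"gripper": 1, "dp": [0.08, 0, 0.01], "yaw": 0},
])

```text
time_s: 18.7
ee_pos: [524.1, -106.9, 20.8]
eef_rot: [[0.963, 0.263, 0.06], [0.263, -0.965, 0.002], [0.058, 0.014, -0.998]]
force: [-1.7, 0.3, 0.2]
opening: 0.999
```

play_rows([
  {"gripper": 1, "dp": [0.06, 0, 0.01], "yaw": 0},
])

```text
time_s: 18.8
ee_pos: [527.5, -106.1, 20.6]
eef_rot: [[0.963, 0.263, 0.06], [0.264, -0.965, 0.002], [0.058, 0.014, -0.998]]
force: [-1.9, -0.1, 0.8]
opening: 1.001
```

play_rows([
  {"gripper": 1, "dp": [0.06, 0, 0.01], "yaw": 0},
])

```text
time_s: 18.9
ee_pos: [527.8, -105.7, 20.1]
eef_rot: [[0.963, 0.263, 0.051], [0.263, -0.965, 0.001], [0.05, 0.012, -0.999]]
force: [-21.4, -8.3, 15.3]
opening: 1.004
```

```bash
python3 look.py s21
```

```text
[ 527.7 -105.9   20.1] [-13.9  -4.5  20.1] f [-12.9  -3.4   9.3] 18.95 1.003740782659035
[[ 0.964  0.263  0.051]
 [ 0.263 -0.965  0.001]
 [ 0.049  0.012 -0.999]]
```

View pics/s21.png

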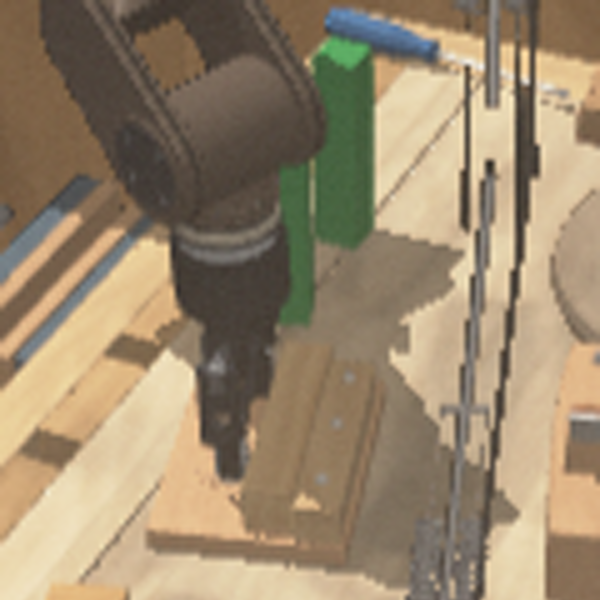

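play_rows([
  {"gripper": 1, "dp": [-0.2, 0, 0], "yaw": 0},
  {"gripper": 1, "dp": [-0.5, 0, 0], "yaw": 0},
  {"gripper": 1, "dp": [-0.2, 0, -0.3], "yaw": 0},
  {"gripper": 1, "dp": [0, 0, -0.6], "yaw": 0},
  {"gripper": 1, "dp": [0, 0, -0.6], "yaw": 0},
  {"gripper": 1, "dp": [0, 0.8, -0.6], "yaw": 0},
  {"gripper": 1, "dp": [0, 0.8, -0.4], "yaw": 0},
  {"gripper": 1, "dp": [0, 0.8, 0], "yaw": 0},
  {"gripper": 1, "dp": [0, 0.8, 0], "yaw": 0},
  {"gripper": 1, "dp": [0, 0.5, 0], "yaw": 0},
  {"gripper": 1, "dp": [0, 0, 0], "yaw": 0},
])

```text
time_s: 20.05
ee_pos: [524.3, -302.3, 147.3]
eef_rot: [[0.963, 0.264, 0.054], [0.265, -0.964, 0.0], [0.052, 0.014, -0.999]]
force: [-0.3, 0.3, -0.0]
opening: 1.004
```

```bash
python3 look.py s22; python3 -c "
from h import *
t=r.read_camera('top');cv2.imwrite('pics/t22.png',t);cv2.imwrite('pics/t22c.png',cv2.resize(t[230:300,295:375],None,fx=8,fy=8,interpolation=2))"
```

```text
[ 523.9 -300.9  146.9] [ -67.4 -192.   146.9] f [-0.1 -0.4  0.4] 20.1 1.0031062821264924
[[ 0.963  0.265  0.053]
 [ 0.265 -0.964  0.001]
 [ 0.052  0.013 -0.999]]
```

View pics/s22.png

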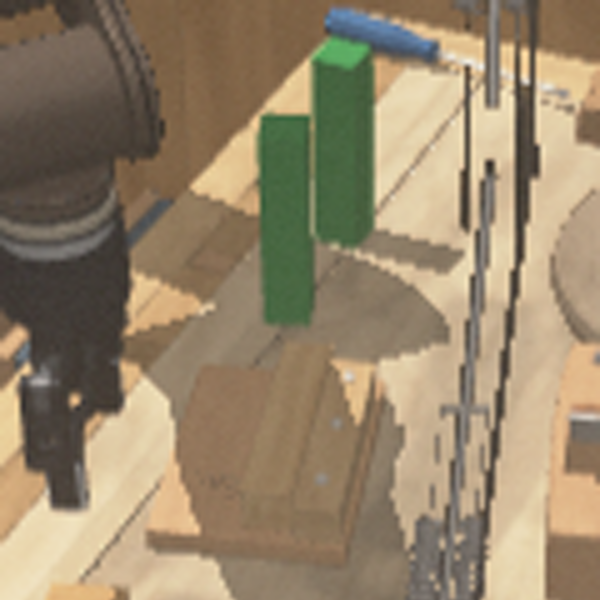

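View pics/t22c.png

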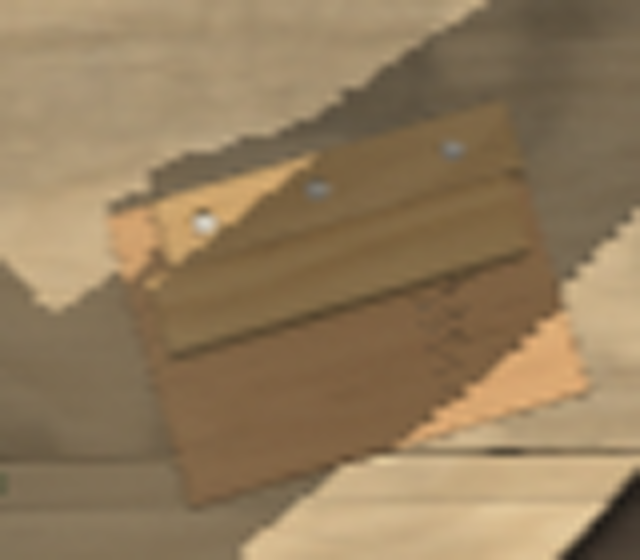

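View pics/t22.png

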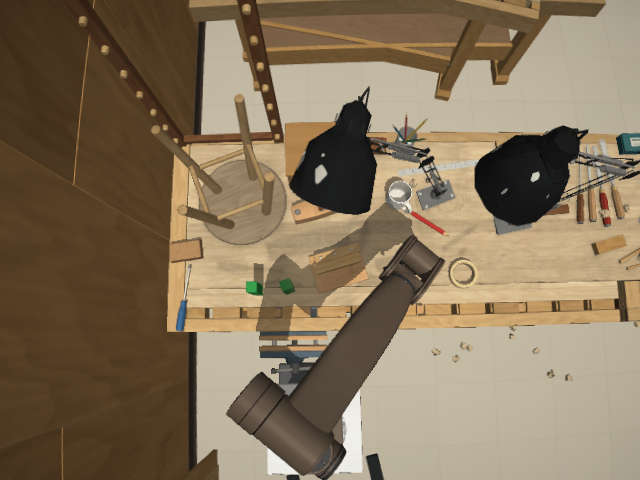

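Run:
```python
from h import *
U=(np.array([(172,353),(532,245)])+.5)/8-.5+[295,230]
P=onz("top",U,52)
for p in P: print(hk(p).round(1))
a,b=hk(P[0]),hk(P[1]);print("mid near edge",(a+b)/2,"angle",np.arctan2(a[0]-b[0],a[1]-b[1]))
s=r.read_camera("side");cv2.imwrite("pics/s23.png",cv2.resize(s[240:340,240:360],None,fx=5,fy=5,interpolation=2))
```

```text
[-6.  79.4 52. ]
[ -4.8 -79.7  52. ]
mid near edge [-5.37993787 -0.18036636 52.        ] angle -0.007728715304447298
```

View pics/s23.png

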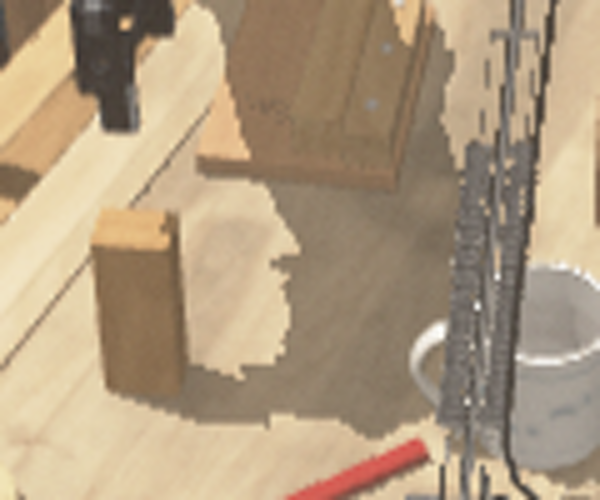

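```bash
python3 -c "
from bench import r
print(r.close_job())"
```

```text
the job is handed in; nothing more can be done
None
```

I handed the job in at about 20 s of the 53 s allowed, with the batten lying flat against the stop; the robot gave no verdict.

**What I did:** I took the pine batten by its top and passed over both green look-alikes. I pressed its foot on the board and swung it down flat, gripped throughout, and slid it 12 mm along. After letting go, I pushed it against the stop with both open fingers.

**What went differently:** My first tries to swing it by friction alone failed, because the upright foot just slid on the board. I tilted the batten about 30 degrees against the end of the stop, lifted it across, and then did the swing on the board as planned. During that swing the wrist force was about 3 to 8 N between roughly 32 and 50 degrees. I worked those angles out from the tool height rather than measuring them. The highest wrist reading in the whole job was about 25 N.

**Last checks from the cameras:**

| Check | Result | Allowed |
|---|---|---|
| Middle along the board | about 0 mm | within 30 mm |
| Angle to the stop | about 0.008 rad | below 0.06 rad |
| Middle's x in the hook's frame | about 12–13 mm | 8–16 mm |

- **Flush with the stop:** the push met a sudden 21 N at about the expected position.
- **Camera disagreement:** the two cameras differed by about 4 mm on the hook's x, allowing for the offset I saw in the side view. For x I therefore relied on the felt contact.
- **Height:** I did not measure the batten's final height separately; it looked flat in both views.
- **Other things:** the shorter piece still stands, and nothing else looked moved in the last pictures.

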